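# Shim the seized foot of a rocking centrifuge plinth

## Robot

A 6-joint arm with a two-finger parallel gripper is mounted at the origin on a cart in front of the work surface, level with it; the furniture and walls round the work are solid. World frame = base frame: x ahead of the robot, y to its left, z up, the work surface at z = 0. Lengths are in mm, angles in rad, forces in N, time in s.
With the tool pointing down it reaches from about 275 to 1000 mm from the base axis. Payload 8.4 kg.
Tool frame: the origin (TCP) lies on the mounting face of the last link; the fingertips stand 173 mm ahead of it and the grasp point (between the pads) lies 155 mm ahead of it; z points along the fingers, y is the direction in which the jaws open and shut (so a half turn about z gives the same grasp; the last joint's range is limited). The gripper opens to 85 mm and grips with 20 to 120 N. Pads are 22 mm wide; open, the fingers measure 114 mm over their backs; the gripper's body (76 mm by 85 mm) begins 54 mm behind the grasp point. The pads swing forward as they close: fully open they stand 13 mm farther back than shut.
Start: joints at [-1.346, 0.353, 1.633, -0, 1.155, -0.002], TCP at [140.536, -608.998, 404.681] pointing down, gripper open.
Joint ranges: [-2.63, 2.63], [-0.92, 2.1], [0.06, 2.66], [-1.3, 4.44], [0, 2.69], [-3.02, 3.02]. Speed limits (rad/s): [2.22, 2.22, 2.79, 3.14, 3.14, 3.14].

## Interface

Orientations are given as [roll, pitch, yaw] about the fixed x, y, z axes, in that order (R = Rz(yaw) Ry(pitch) Rx(roll)).
In Python, from rig import readout, imaging, ticket gives the robot as it stands.
- The arm moves only by the tool step_arm, never from a script. Its argument "deltas" is a list of rows, each an object with "translation": the shift along the tool's x, y, z in cm, a list of three; "rot": the turn, a rotation vector about the tool's x, y, z in rad, a list of three. In form: [{"translation": [x, y, z], "rot": [rx, ry, rz]}, ...]. A call has 1 to 8 rows; each row is the pose to reach, as a shift and turn from the pose commanded when the call began, along the tool's axes at that moment; what a row does not reach only later rows make up. A row lasts 1/8 s, in which the tool goes at most 62.5 mm and 10.7 degrees, less where a joint would pass 70% of its speed; a pose out of reach is approached as far as the arm can. A call with a gripper value outside its range is refused whole. "grip" is the closure in counts, from 0 (fully open) to 255 (shut), set as the call begins (left out, the last holds). The fingers move at their own pace and stop on an object; "squeeze" is the grip in N (left out, the last holds). Time passes only in rows, so rows that repeat a pose let the fingers close. It gives the time, the measured TCP pose, the force and the opening at its end, in the units of the state.
- readout.sense(): the state, without advancing time (a new reading comes with each control period).
- imaging.grab_frame(name): name is "scene" or "side" or "wrist"; returns a dict with "image" (400x640x3 uint8, red, green, blue), "camera_matrix" (3x3 intrinsics, pixels), "k1" (the pictures are not rectified: a ray, as slopes to the right and down, at radius r is drawn at 1 + k1 r^2 times it, then the intrinsics apply), "world_to_cam" (4x4, takes a point from world to camera coordinates). Camera axes: x right, y up, looking along -z (the intrinsics and any distortion apply to the point x, -y, -z); pixel columns grow to the right and rows downward; lengths in mm; the calibration is good to about 2 mm. A picture is of the moment at which its call begins. There is no depth.
- ticket.sign_off(): hands the job in, once; it reports no verdict.
The state is a dict: "clock": time; "qpos": joint angles; "qvel": joint speeds; "joint_efforts": joint torques, N m; "eef_pos": TCP position; "tcp_rot": TCP orientation; "contact_force": force on the tool from outside, world axes, zero at the start; "wrist_torque": the same for the moment, N m; "opening": opening from 0.0 (shut) to 1.0 (fully open).
Only numpy, scipy, OpenCV 4.12 (cv2) and the standard library are available. Lean on these libraries where they do the work, as an engineer would, in place of code of your own. Each camera call takes 0.05 s, during which the arm holds its last target.

## Task

The plinth under the mini centrifuge rocks because its near-left levelling foot is seized short and hangs clear of the bench. From the plinth's left side, slide the flat packer (rubber down on the bench) squarely under that foot until its end is well past the pad, then slide the taper shim in on top of it, thin end first, gently and by feel, just until the foot bears firmly and the plinth stands on all four feet. Do not force it so far that another foot is jacked up, do not shove or tip the plinth, and leave the other things on the bench alone.

Things in the scene. Friction and masses are not known exactly. Their poses are not given: they have to be found in the camera images.
- plinth: levelling plinth: grey steel plate 230 (own x, to the back) x 200 (own y, to the left) x 12 mm, underside 34 mm up, loose on four levelling feet with 28 mm round rubber pads at own (+-95, +-80) mm; about 5 kg with the mini centrifuge bolted on it (158 x 154 x 115 mm, its side 43 mm inside the plate's left edge). Origin at bench level under the plate's middle; turned up to 0.2 rad
- short_foot (a point): point at bench level on the axis of the near-left, seized foot, 20 mm inside the plate's edges; axes as the plinth's. The flat underside of its pad (28 mm across) hangs 9.4 to 12.4 mm above the bench, differently in each case and not reported. The shims go in from the plinth's left, along own -y
- foot_near_right: the near-right foot; origin: centre of its underside, on the bench. The plinth's weight lies almost on the line from this foot to the far-left one, so a few newtons down on the near-left corner make it rock
- foot_far_right: the far-right foot, diagonally opposite the seized one; origin: centre of its underside, on the bench
- foot_far_left: the far-left foot; origin: centre of its underside, on the bench
- packer: flat packer lying on the bench: bright steel strip with black rubber backing, 140 long (own y) x 28 wide x 6 mm thick in all, 0.11 kg, both ends alike. Origin: centre of its underside. Own -y points roughly to the robot's right, turned up to 0.3 rad. Packer and taper shim lie in either of two places left of the plinth
- packer_nose (a point): middle of the packer's -y end, 3 mm above its underside, 70 mm from its origin
- wedge: taper shim lying on the bench: solid grey plastic, 150 long (own y) x 34 mm wide, flat underside, 2 mm thick at the thin end (own -y) rising evenly to 9.5 mm at the thick end (own +y), 1 mm per 20 mm of length; ribs on the sides of the thick end; 0.05 kg, centre of mass 15 mm from the origin towards the thick end. Origin: centre of its underside. Turned up to 0.3 rad
- wedge_nose (a point): middle of the lower edge of the taper shim's thin end, 75 mm from its origin. Laid on the packer, the shim slides freely until it meets the pad, then the push rises over 5 to 20 mm of travel; at a push of 4 to 8 N all four feet bear. Another foot starts to lift when the shim carries about 18 N: keep it under 16 N
- wedge_tail (a point): middle of the lower edge of the taper shim's thick end (9.5 mm high), 75 mm from its origin along own +y. The shim stays where it is left (it does not slip back)
- tape_roll: bystander: roll of tape lying flat, 68 mm across, 18 mm high
- marker: bystander: marker pen lying near the bench's front edge, 137 mm long, 14 mm thick
- petri_dish: bystander: closed petri dish, 59 mm across, 15 mm high
- reagent_bottle: bystander: small brown bottle with black cap, 37 mm across, 66 mm high
- beaker: bystander: plastic beaker right of the plinth, 81 mm across, 95 mm high
There are look-alikes about, which are no part of the job. There is more than one size of the wedge; the job needs the larger.

How it is judged:
By the outcome, as a careful person would: the job done as asked, in the order asked, and still so for the second after the job is handed in, with the robot touching nothing.
It also fails if it takes over 61 s, if anything falls off the work surface, if the arm or the gripper's body presses on something with over 40 N, if the wrist force passes 120 N, or if a joint passes its speed limit or range.

## Working session

There is one attempt and no reset: what is moved stays moved. The work goes in short steps, Python scripts to look and compute and a tool call to move; the robot and the scene stay as the last step left them, time stands still between calls to the robot, and variables do not carry over. Pictures are saved under pics/ and viewed, and the job is handed in when it is done.

Besides the shell and the picture viewer there is one more tool, called as name(argument=value, ...) on one line, values as JSON. step_arm: Moves the arm, as the interface text tells. Its arguments: {"type":"object","properties":{"deltas":{"type":"array","items":{"type":"object","properties":{"translation":{"type":"array","items":{"type":"number"}},"rot":{"type":"array","items":{"type":"number"}}}}},"grip":{"type":"number"},"squeeze":{"type":"number"}},"required":["deltas"]}

```bash
ls -la; mkdir -p pics
python3 - <<'E'
from rig import readout, imaging
import cv2
print(readout.sense())
for n in ["scene","side","wrist"]:
    f=imaging.grab_frame(n)
    cv2.imwrite(f"pics/{n}0.png",f["image"][:,:,::-1])
    print(n,f["camera_matrix"],f["k1"],f["world_to_cam"])
E
```

```text
total 12
drwxr-xr-x  3 agent agent 4096 Dec  6 06:02 .
drwxr-xr-x 23 root  root  4096 Dec  6 06:02 ..
drwxr-xr-x  2 agent agent 4096 Dec  6 06:02 pics
{'clock': 0.0, 'qpos': array([-1.34638621e+00,  3.53642292e-01,  1.63414557e+00,  5.72457024e-06,
        1.15518116e+00, -2.37512356e-03]), 'qvel': array([-1.30072462e-03, -4.94060669e-04,  9.90325026e-04, -3.35046041e-05,
       -7.56735046e-04,  1.15679777e-03]), 'joint_efforts': array([ 1.99663100e-04, -6.05260706e+01, -3.42070019e+01,  1.03493844e-04,
        9.26958688e-03, -4.66259394e-06]), 'eef_pos': array([ 140.492062  , -608.76115382,  403.96027492]), 'tcp_rot': array([-3.14021631e+00, -8.50305146e-06,  2.26782915e-01]), 'contact_force': array([0.20990183, 0.2047274 , 0.4971984 ]), 'wrist_torque': array([-0.04600224,  0.01068338, -0.03029199]), 'opening': 1.001954631267509}
scene [[517.75403463   0.         315.82297329]
 [  0.         517.75403463 194.51174622]
 [  0.           0.           1.        ]] 0.057893717554267636 [[-4.48170880e-01 -8.93819511e-01  1.51506892e-02  2.37335814e+02]
 [ 4.72627463e-01 -2.22526809e-01 
[... 312 characters left out ...]
84868191 [[ 9.80929566e-01 -1.94068706e-01  1.07015878e-02 -5.13116483e+02]
 [ 1.27162387e-01  6.82440246e-01  7.19795136e-01 -9.13479224e+01]
 [-1.46992905e-01 -7.04707491e-01  6.94104054e-01 -1.34281386e+03]
 [ 0.00000000e+00  0.00000000e+00  0.00000000e+00  1.00000000e+00]]
wrist [[309.45367233   0.         321.55506725]
 [  0.         309.45367233 203.72852162]
 [  0.           0.           1.        ]] -0.02637572092723868 [[ 2.26454369e-01 -9.74020938e-01 -1.27723663e-03 -6.23290990e+02]
 [ 9.28609140e-01  2.16291742e-01 -3.01501157e-01  3.97189206e+01]
 [ 2.93944695e-01  6.70902006e-02  9.53464955e-01 -3.79784727e+02]
 [ 0.00000000e+00  0.00000000e+00  0.00000000e+00  1.00000000e+00]]
```

View pics/scene0.png

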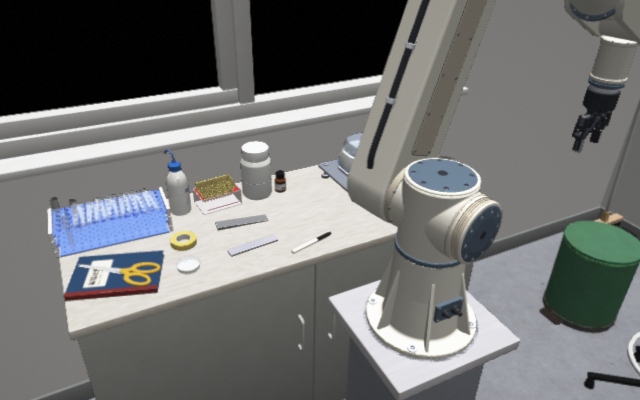

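View pics/side0.png

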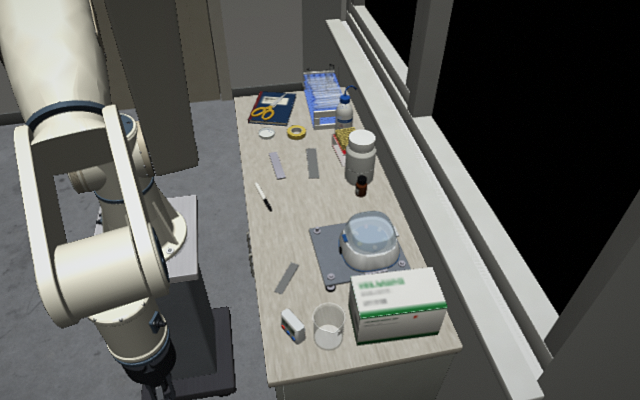

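View pics/wrist0.png

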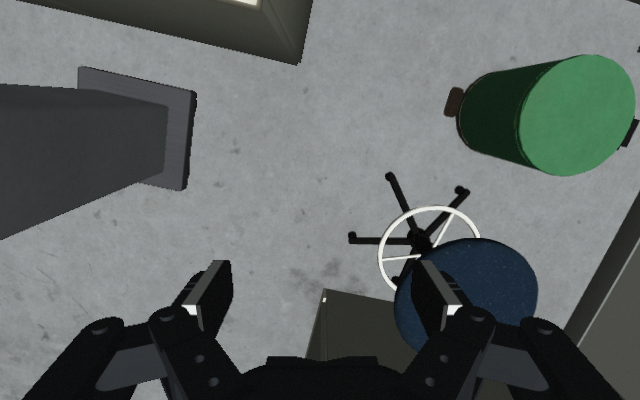

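```bash
cat > h.py <<'E'
import numpy as np, cv2
from rig import readout, imaging
from scipy.spatial.transform import Rotation as Ro
def grab(n,save=None):
    f=imaging.grab_frame(n)
    if save: cv2.imwrite(f"pics/{save}.png",f["image"][:,:,::-1])
    return f
def ray(f,uv):
    K=f["camera_matrix"];k=f["k1"];W=f["world_to_cam"]
    s=np.array([(uv[0]-K[0,2])/K[0,0],(uv[1]-K[1,2])/K[1,1]])
    p=s.copy()
    for _ in range(30): p=s/(1+k*(p@p))
    d=np.array([p[0],-p[1],-1.]); R=W[:3,:3]
    return -R.T@W[:3,3], R.T@d
def onz(f,uv,z=0):
    c,d=ray(f,uv); return c+d*(z-c[2])/d[2]
def proj(f,P):
    W=f["world_to_cam"];K=f["camera_matrix"]
    q=W[:3,:3]@np.asarray(P,float)+W[:3,3]; s=np.array([q[0],-q[1]])/-q[2]
    s=s*(1+f["k1"]*(s@s)); return s*K[0,0]+K[:2,2]
def crop(f,x0,y0,x1,y1,s,name):
    im=f["image"][y0:y1,x0:x1,::-1]
    cv2.imwrite(f"pics/{name}.png",cv2.resize(im,None,fx=s,fy=s,interpolation=cv2.INTER_CUBIC))
E
python3 - <<'E'
from h import *
f=grab("side"); crop(f,240,110,440,350,2.5,"sideA"); crop(f,250,130,350,210,8,"sideB")
g=grab("scene"); crop(g,160,160,360,290,4,"sceneA")
for uv in [(277,165),(312,163),(286,278),(263,197),(345,247)]: print(uv,onz(f,uv).round())
E
```

```text
(277, 165) [419. 249.   0.]
(312, 163) [536. 238.   0.]
(286, 278) [ 382. -223.    0.]
(263, 197) [356. 101.   0.]
(345, 247) [ 560. -146.    0.]
```

View pics/sideA.png

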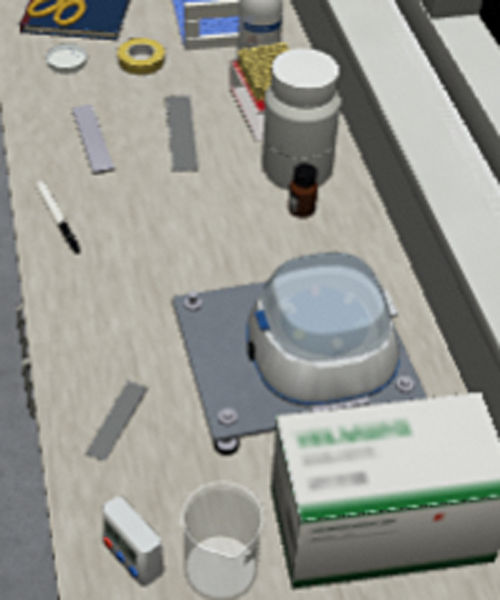

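View pics/sideB.png

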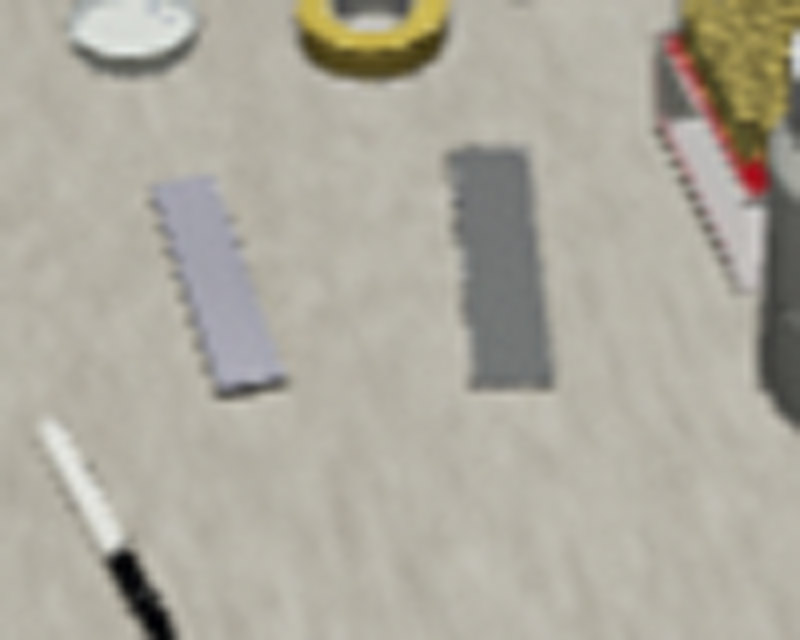

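View pics/sceneA.png

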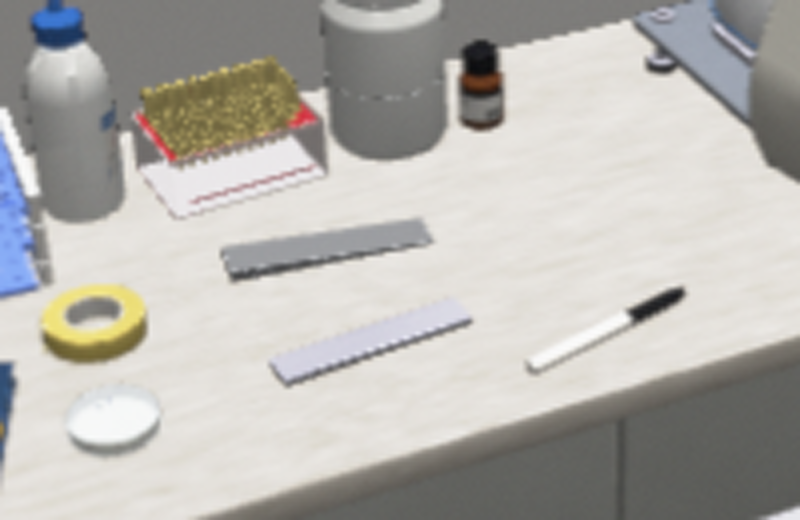

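Candidates in the side view are the bright strip at (277,165), which I take for the packer, the grey strip at (312,163), which I take for the large wedge, and the shorter grey strip right of the plinth at (286,278), which is probably the small look-alike. I'll check the lengths next.

```bash
cat >> h.py <<'E'
def rel(P,yaw,s=None):
    """tool-frame delta (cm, rad) to reach TCP P with tool down at yaw"""
    s=s or readout.sense()
    R0=Ro.from_euler('xyz',s["tcp_rot"]); R1=Ro.from_euler('xyz',[np.pi,0,yaw])
    print("cm",(R0.inv().apply(np.array(P)-s["eef_pos"])/10).round(3),"rot",(R0.inv()*R1).as_rotvec().round(4))
E
python3 - <<'E'
from h import *
f=grab("side"); im=f["image"]
hsv=cv2.cvtColor(im,cv2.COLOR_RGB2HSV)
for (x0,y0,x1,y1) in [(265,148,292,184),(300,144,322,182),(270,258,304,298)]:
    sub=im[y0:y1,x0:x1].astype(int)
    # bench is warm: r-b>12 ; strips neutral/blueish
    m=((sub[...,0]-sub[...,2])<8).astype(np.uint8)
    c=max(cv2.findContours(m,0,2)[0],key=cv2.contourArea)
    b=cv2.boxPoints(cv2.minAreaRect(c))+[x0,y0]
    P=np.array([onz(f,p,5)[:2] for p in b]); print(P.round().tolist(),[round(float(np.linalg.norm(P[i]-P[i-1]))) for i in range(4)])
w=grab("wrist");s=readout.sense()
c,_=ray(w,(320,200)); R=Ro.from_euler('xyz',s["tcp_rot"]); print("cam in tool",R.inv().apply(c-s["eef_pos"]))
print("cam look in tool",R.inv().apply(ray(w,(321.5,203.7))[1]))
rel([430,150,400],1.5708,s)
E
```

```text
[[396.0, 313.0], [426.0, 323.0], [437.0, 177.0], [408.0, 168.0]] [145, 32, 147, 30]
[[527.0, 315.0], [562.0, 315.0], [544.0, 157.0], [510.0, 157.0]] [159, 36, 160, 33]
[[345.0, -261.0], [404.0, -171.0], [421.0, -189.0], [362.0, -278.0]] [23, 107, 25, 106]
cam in tool [77.6780667  -1.1608882  30.83738455]
cam look in tool [-3.01385187e-01  1.35594194e-04  9.53502486e-01]
cm [ 45.273 -67.445   0.472] rot [-3.000e-04 -2.000e-04 -1.344e+00]
```

step_arm(deltas=[{"translation":[45.3,-67.4,0.5],"rot":[0,0,-1.344]},{"translation":[45.3,-67.4,0.5],"rot":[0,0,-1.344]},{"translation":[45.3,-67.4,0.5],"rot":[0,0,-1.344]},{"translation":[45.3,-67.4,0.5],"rot":[0,0,-1.344]},{"translation":[45.3,-67.4,0.5],"rot":[0,0,-1.344]},{"translation":[45.3,-67.4,0.5],"rot":[0,0,-1.344]},{"translation":[45.3,-67.4,0.5],"rot":[0,0,-1.344]},{"translation":[45.3,-67.4,0.5],"rot":[0,0,-1.344]}])

```text
clock: 1.35
eef_pos: [319.2, -140.1, 402.0]
tcp_rot: [3.14, 0.001, 1.573]
contact_force: [1.1, -0.5, -0.3]
opening: 1.0
```

Run:
```python
from h import *
s=readout.sense();print(s["clock"],s["eef_pos"],s["tcp_rot"]);rel([430,150,400],1.5708,s)
```

```text
1.35 [ 319.23106167 -140.14749368  402.03256207] [3.14008528e+00 6.08827743e-04 1.57345159e+00]
cm [28.985 11.154  0.202] rot [0.0015 0.0006 0.0027]
```

step_arm(deltas=[{"translation":[29,11,0.2],"rot":[0,0,0]},{"translation":[29,11,0.2],"rot":[0,0,0]},{"translation":[29,11,0.2],"rot":[0,0,0]},{"translation":[29,11,0.2],"rot":[0,0,0]},{"translation":[29,11,0.2],"rot":[0,0,0]},{"translation":[29,11,0.2],"rot":[0,0,0]},{"translation":[29,11,0.2],"rot":[0,0,0]}])

```text
clock: 2.22
eef_pos: [428.6, 148.1, 399.3]
tcp_rot: [-3.141, 0.001, 1.572]
contact_force: [-0.1, -0.1, -0.3]
opening: 1.001
```

Run:
```python
from h import *
s=readout.sense();print(s["clock"],s["eef_pos"],s["tcp_rot"],s["qpos"])
w=grab("wrist","wrist1")
```

```text
2.225 [428.63257326 148.07008879 399.3434444 ] [-3.14068051e+00  5.98760816e-04  1.57197177e+00] [ 3.29407594e-01  8.81625546e-02  1.98987786e+00 -3.11853178e-04
  1.06460873e+00  3.28383765e-01]
```

View pics/wrist1.png

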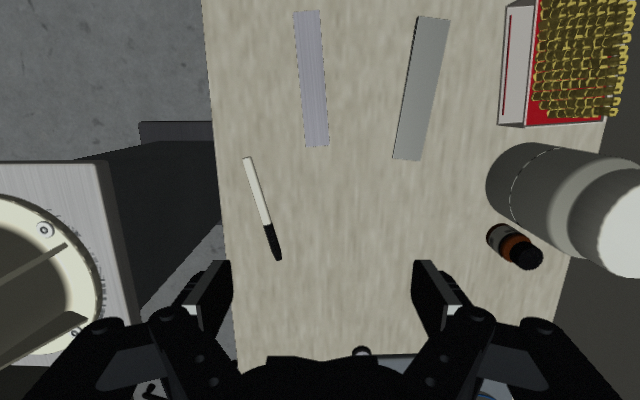

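Run:
```python
from h import *
f=grab("wrist"); im=f["image"].astype(int)
for nm,(x0,y0,x1,y1),z in [("packer",(280,2,345,155),6),("wedge",(375,5,465,170),5.75)]:
    sub=im[y0:y1,x0:x1]
    d=sub[...,0]-sub[...,2]
    m=(d<12).astype(np.uint8)
    m=cv2.morphologyEx(m,cv2.MORPH_OPEN,np.ones((3,3)))
    c=max(cv2.findContours(m,0,2)[0],key=cv2.contourArea)
    print(nm,cv2.contourArea(c))
    ap=cv2.approxPolyDP(c,5,True)[:,0]+[x0,y0]; print(ap.tolist())
    b=cv2.boxPoints(cv2.minAreaRect(c))+[x0,y0]
    P=np.array([onz(f,p,z)[:2] for p in b]); print(b.round().tolist(),P.round(1).tolist(),[round(float(np.linalg.norm(P[i]-P[i-1]))) for i in range(4)],P.mean(0))
crop(f,270,0,470,180,4,"w1crop")
g=grab("side"); crop(g,300,210,420,290,6,"plinth_side")
```

```text
packer 3381.0
[[318, 9], [292, 12], [306, 146], [329, 144]]
[[292.0, 11.0], [319.0, 8.0], [331.0, 145.0], [304.0, 147.0]] [[397.4, 320.3], [425.6, 322.6], [439.9, 183.0], [408.2, 180.1]] [141, 28, 140, 32] [417.78666393 251.48961159]
wedge 4428.0
[[422, 15], [414, 25], [392, 155], [420, 159], [450, 21]]
[[388.0, 156.0], [417.0, 12.0], [450.0, 19.0], [422.0, 163.0]] [[506.5, 169.6], [527.2, 319.7], [563.3, 313.8], [547.2, 161.7]] [41, 152, 37, 153] [536.02855306 241.21645536]
```

View pics/w1crop.png

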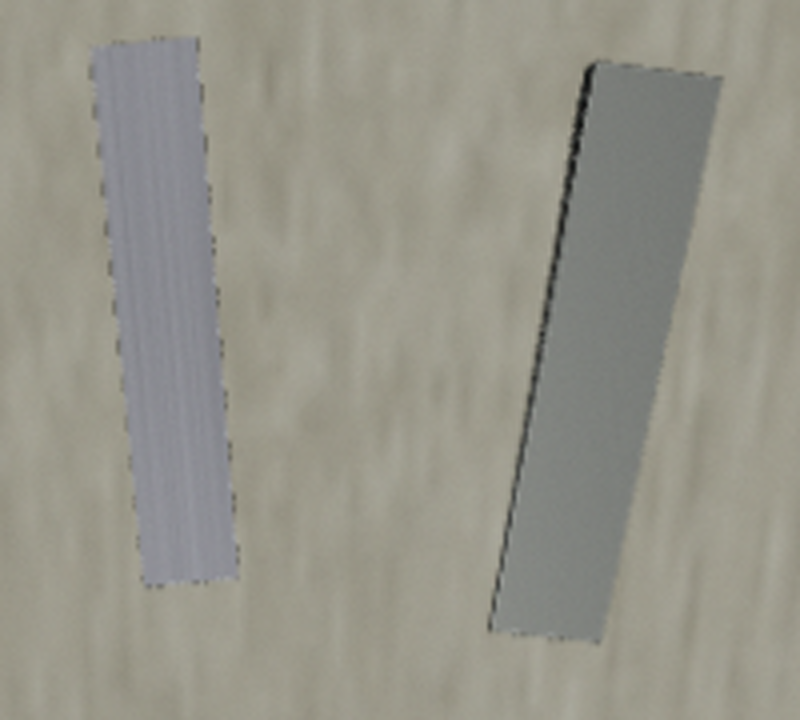

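View pics/plinth_side.png

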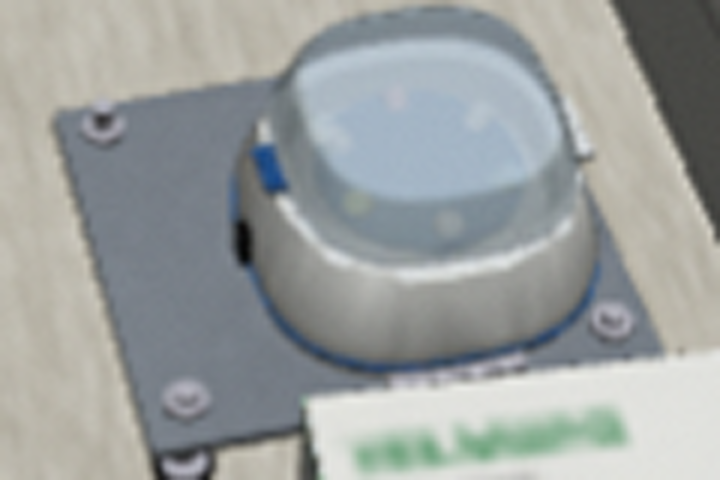

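step_arm(deltas=[{"translation":[-19,5,0],"rot":[0,0,0]},{"translation":[-19,5,0],"rot":[0,0,0]},{"translation":[-19,5,0],"rot":[0,0,0]},{"translation":[-19,5,0],"rot":[0,0,0]},{"translation":[-19,5,0],"rot":[0,0,0]}])

```text
clock: 3.0
eef_pos: [478.5, -43.1, 399.6]
tcp_rot: [-3.141, -0.0, 1.567]
contact_force: [0.5, 0.2, 1.3]
opening: 1.0
```

Run:
```python
from h import *
s=readout.sense();print(s["clock"],s["eef_pos"],s["tcp_rot"],s["qvel"].round(3))
w=grab("wrist","wrist2"); crop(w,220,60,420,260,4,"w2crop")
```

```text
3.0 [478.50323714 -43.06708851 399.62109763] [-3.14136432e+00 -3.36531956e-04  1.56747004e+00] [ 0.045 -0.006  0.007  0.006  0.     0.012]
```

View pics/wrist2.png

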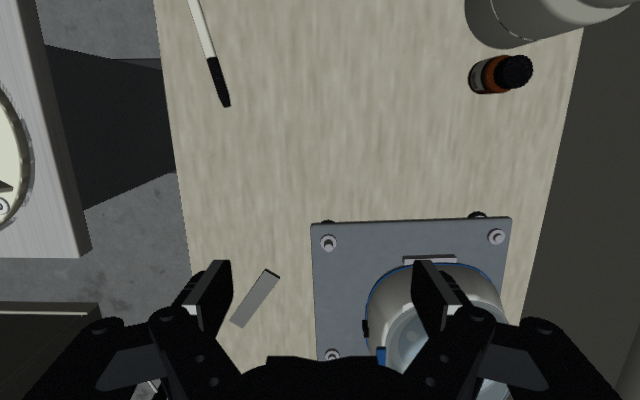

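Run:
```python
from h import *
w=grab("wrist"); crop(w,295,200,395,275,8,"w2a"); crop(w,450,195,530,260,8,"w2b");crop(w,300,330,370,380,8,"w2c")
s=readout.sense();print(s["eef_pos"],s["tcp_rot"])
```

```text
[478.46456862 -41.5288245  399.58977068] [-3.14129712e+00 -4.28207022e-04  1.57035009e+00]
```

View pics/w2a.png

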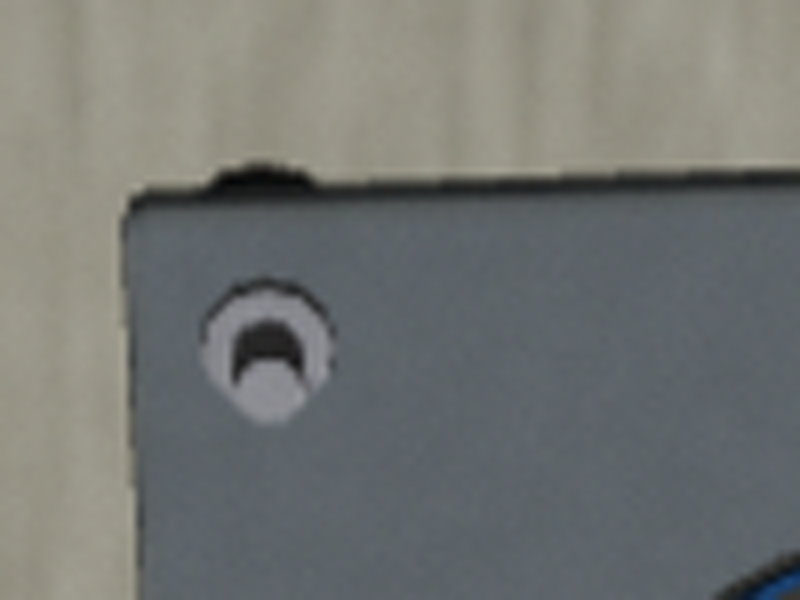

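View pics/w2b.png

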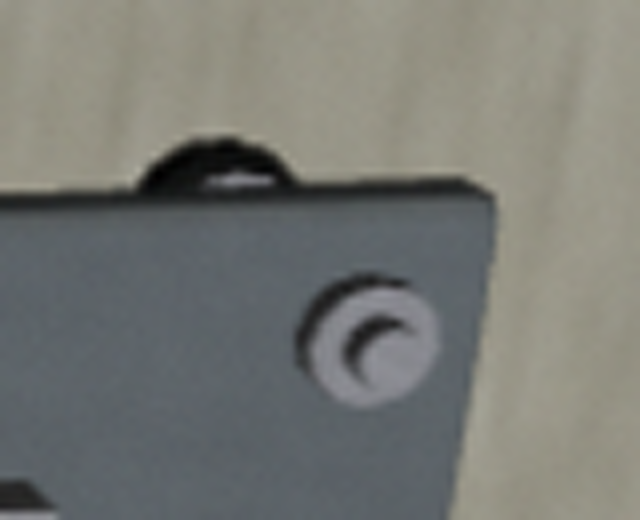

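View pics/w2c.png

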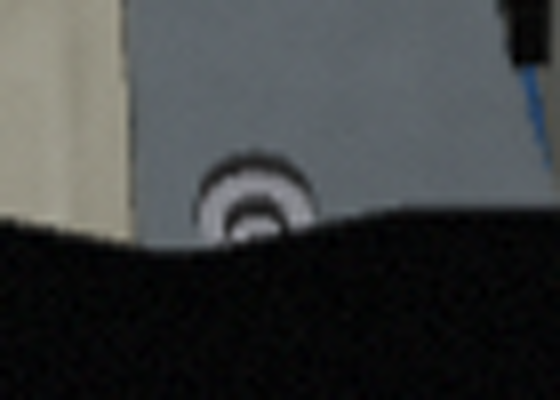

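Run:
```python
from h import *
f=grab("wrist","wrist3")
s=readout.sense()
A=onz(f,(310.9,225.4),46);B=onz(f,(511.9,219.4),46);C=onz(f,(316.6,360),46)
print(A,B,C,np.linalg.norm(A-B))
ex=(B-A)/np.linalg.norm(B-A);th=np.arctan2(ex[1],ex[0]);en=(C-A)/np.linalg.norm(C-A)
print("yaw",th,"near-edge yaw",np.arctan2(en[0],-en[1]), np.linalg.norm(C-A))
e2=np.array([np.sin(th),-np.cos(th),0]) # own -y
print("foot from corner",A+20*ex+20*e2,"from B",B-210*ex+20*e2)
for z in(46,50,54):
    a=onz(f,(328.5,242.5),z);b=onz(f,(496.5,237.5),z);print(z,a,b,np.linalg.norm(a-b))
print("pads: ",)
# shims
f["world_to_cam"]
```

```text
[466.89042447 -90.58428999  46.        ] [692.71275331 -83.32927103  46.        ] [ 472.55403224 -280.28314065   46.        ] 225.93884018481646
yaw 0.032116064190444576 near-edge yaw 0.02984691716612876 189.78337755561947
foot from corner [ 487.52232181 -109.93176559   46.        ] from B [ 483.46325624 -110.06217164   46.        ]
46 [ 486.75876097 -111.4711072    46.        ] [ 678.95534173 -105.39171345   46.        ] 192.2927057453462
50 [ 486.65823813 -109.63283868   50.        ] [ 676.47378106 -103.62875983   50.        ] 189.91047707127808
54 [ 486.55771528 -107.79457016   54.        ] [ 673.99222039 -101.86580621   54.        ] 187.52824839720992
pads:
```

Run:
```python
from h import *
g=grab("side")
print("side bolt",onz(g,(317.2,230.3),50), onz(g,(300+612/6,210+320/6),50))
print("petri",onz(g,(266,133),8),"tape",onz(g,(296,132),9),"marker",onz(g,(256,184),7),onz(g,(270,209),7))
rel([413,301,330],1.66)
```

```text
side bolt [ 486.52573373 -114.76169473   50.        ] [ 680.67492648 -270.19079043   50.        ]
petri [401.63385816 427.62068138   8.        ] tape [508.93064247 412.54677511   9.        ] marker [340.07779581 157.57586701   7.        ] [370.77900103  36.3865533    7.        ]
cm [34.202 -6.518  6.972] rot [-0.0002 -0.0003 -0.0879]
```

step_arm(deltas=[{"translation":[34.2,-6.5,7.0],"rot":[0,0,-0.088]},{"translation":[34.2,-6.5,7.0],"rot":[0,0,-0.088]},{"translation":[34.2,-6.5,7.0],"rot":[0,0,-0.088]},{"translation":[34.2,-6.5,7.0],"rot":[0,0,-0.088]},{"translation":[34.2,-6.5,7.0],"rot":[0,0,-0.088]},{"translation":[34.2,-6.5,7.0],"rot":[0,0,-0.088]},{"translation":[34.2,-6.5,7.0],"rot":[0,0,-0.088]},{"translation":[34.2,-6.5,7.0],"rot":[0,0,-0.088]}])

```text
clock: 4.2
eef_pos: [413.2, 300.4, 329.6]
tcp_rot: [-3.141, 0.001, 1.661]
contact_force: [1.2, 0.0, 0.1]
opening: 1.001
```

Run:
```python
from h import *
import pickle
f=grab("wrist","wrist4"); pickle.dump(f,open("w4.pkl","wb"))
s=readout.sense();print(s["clock"],s["eef_pos"],s["tcp_rot"])
```

```text
4.25 [413.57497659 299.9042941  329.69571466] [-3.14141883e+00  3.40235278e-04  1.65970530e+00]
```

View pics/wrist4.png

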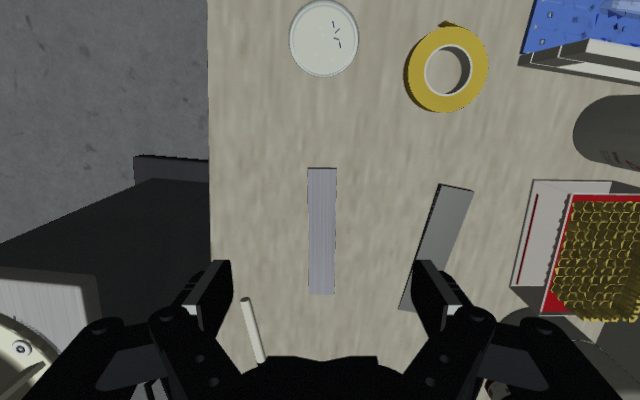

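Run:
```python
from h import *
import pickle
f=pickle.load(open("w4.pkl","rb"))
im=f["image"].astype(int); x0,y0,x1,y1=296,155,352,305
m=((im[y0:y1,x0:x1,0]-im[y0:y1,x0:x1,2])<12).astype(np.uint8)
m=cv2.morphologyEx(m,cv2.MORPH_OPEN,np.ones((3,3)))
c=max(cv2.findContours(m,0,2)[0],key=cv2.contourArea)
print((cv2.approxPolyDP(c,5,True)[:,0]+[x0,y0]).tolist())
crop(f,290,150,360,310,5,"w4a")
```

```text
[[311, 167], [309, 294], [333, 294], [336, 168]]
```

View pics/w4a.png

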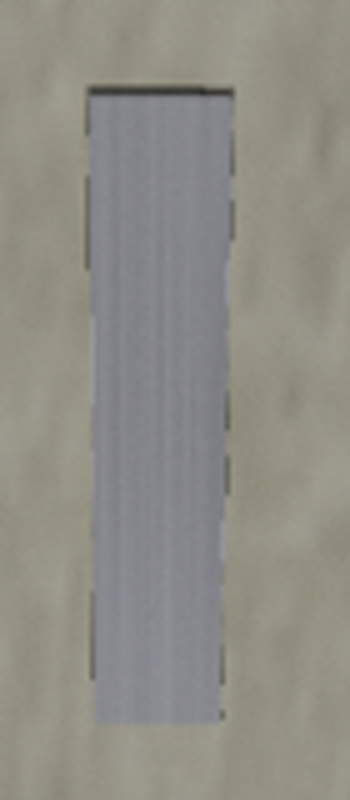

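Run:
```python
from h import *
import pickle
f=pickle.load(open("w4.pkl","rb"))
Q=[(307.8,169),(336.8,169),(334.4,294.6),(309,294.6)]
P=np.array([onz(f,q,6)[:2] for q in Q]);print(P.round(1).tolist())
print([np.linalg.norm(P[i]-P[i-1]).round(1) for i in range(4)])
t=(P[0]+P[1])/2;n=(P[2]+P[3])/2;c=(t+n)/2;u=(t-n)/np.linalg.norm(t-n)
print("tail",t,"nose",n,"c",c,"th",np.arctan2(-u[0],u[1]))
g=c+50*u; th=np.arctan2(-u[0],u[1]); print(g)
rel([*g,175],np.pi/2+th)
# wedge thick end
a,b=onz(f,(440,184),9.5),onz(f,(474,189),9.5); print(a,b,np.linalg.norm(a-b),(a+b)/2)
```

```text
[[398.6, 319.7], [426.3, 322.2], [438.6, 183.2], [410.8, 180.7]]
[np.float64(139.5), np.float64(27.8), np.float64(139.5), np.float64(27.9)]
tail [412.45509463 320.93396891] nose [424.69180206 181.9363733 ] c [418.57344835 251.43517111] th 0.08780900946928957
[414.18863774 301.24253438]
cm [ 0.133  0.076 15.47 ] rot [-0.0002  0.0003  0.0011]
[526.83363216 317.55607144   9.5       ] [561.07234788 315.7386581    9.5       ] 34.28691653175305 [543.95299002 316.64736477   9.5       ]
```

step_arm(deltas=[{"translation":[0.13,0.08,6],"rot":[0,0,0]},{"translation":[0.13,0.08,12],"rot":[0,0,0]},{"translation":[0.13,0.08,14.4],"rot":[0,0,0]},{"translation":[0.13,0.08,15.4],"rot":[0,0,0]},{"translation":[0.13,0.08,15.4],"rot":[0,0,0]}])

```text
clock: 4.88
eef_pos: [415.0, 301.0, 175.9]
tcp_rot: [3.142, 0.0, 1.658]
contact_force: [0.2, -0.0, 0.6]
opening: 1.004
```

step_arm(deltas=[{"translation":[0,0,0],"rot":[0,0,0]},{"translation":[0,0,0],"rot":[0,0,0]},{"translation":[0,0,0],"rot":[0,0,0]},{"translation":[0,0,0],"rot":[0,0,0]}], grip=255, squeeze=40)

```text
clock: 5.38
eef_pos: [414.8, 301.6, 176.4]
tcp_rot: [3.141, -0.0, 1.659]
contact_force: [-1.7, -1.6, 9.5]
opening: 0.307
```

Run:
```python
from h import *
f=grab("wrist","wrist5"); 
s=readout.sense();print(s["clock"],s["eef_pos"],s["tcp_rot"],s["contact_force"],s["opening"]*85)
```

```text
5.425 [414.83791659 301.59258041 176.44635963] [ 3.14095015e+00 -4.70304712e-04  1.65863150e+00] [-1.86922534 -2.23417739 10.10220444] 26.034189755914827
```

View pics/wrist5.png

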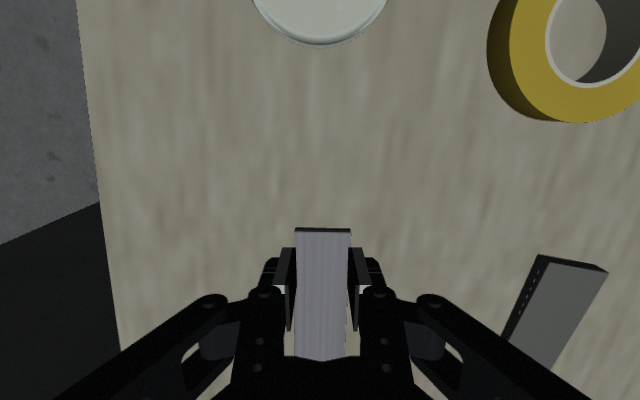

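step_arm(deltas=[{"translation":[0,0,-1.2],"rot":[0,0,0]},{"translation":[0,0,-2.4],"rot":[0,0,0]},{"translation":[0,0,-2.4],"rot":[0,0,0]}])

```text
clock: 5.8
eef_pos: [415.1, 301.8, 200.9]
tcp_rot: [3.14, -0.001, 1.659]
contact_force: [0.4, -0.6, -0.7]
opening: 0.299
```

Run:
```python
from h import *
s=readout.sense();print(s["clock"],s["eef_pos"],s["tcp_rot"],s["contact_force"],s["wrist_torque"])
rel([481.1,60,200],np.pi/2+.031)
f=grab("wrist","wrist6"); f=grab("side"); crop(f,250,110,350,210,7,"s6")
```

```text
5.8 [415.08725664 301.75551226 200.89033057] [ 3.13959400e+00 -1.20326712e-03  1.65885010e+00] [ 0.35656178 -0.61356787 -0.70452442] [ 0.0899869   0.05230875 -0.02515366]
cm [-24.662   4.45    0.068] rot [ 0.002  -0.0013  0.0571]
```

View pics/s6.png

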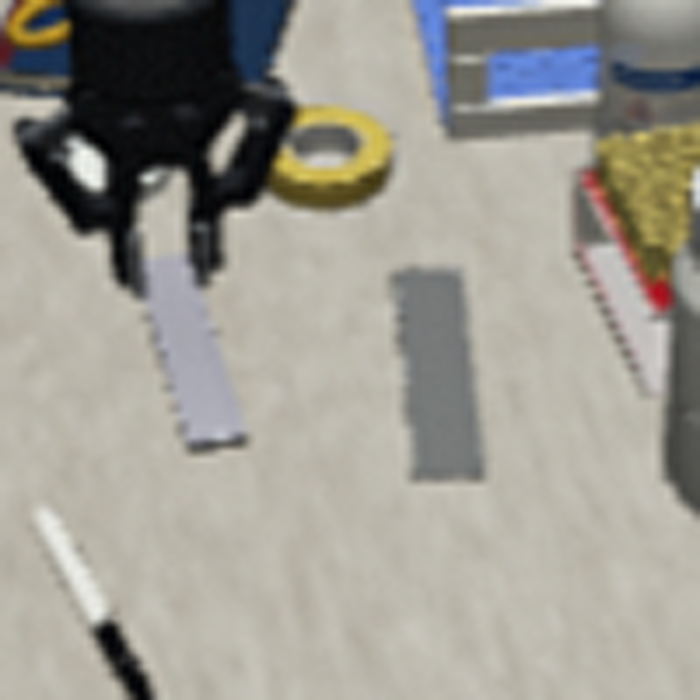

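step_arm(deltas=[{"translation":[-6,1.1,0.1],"rot":[0,0,0.014]},{"translation":[-12,2.2,0.1],"rot":[0,0,0.028]},{"translation":[-18,3.3,0.1],"rot":[0,0,0.043]},{"translation":[-23,4.2,0.1],"rot":[0,0,0.057]},{"translation":[-24.7,4.45,0.1],"rot":[0,0,0.057]},{"translation":[-24.7,4.45,0.1],"rot":[0,0,0.057]},{"translation":[-24.7,4.45,0.1],"rot":[0,0,0.057]}])

```text
clock: 6.78
eef_pos: [480.4, 60.2, 198.4]
tcp_rot: [-3.141, -0.0, 1.602]
contact_force: [0.5, -0.0, -0.8]
opening: 0.308
```

Run:
```python
from h import *
f=grab("side"); crop(f,280,170,380,270,7,"s7"); grab("wrist","wrist7")
s=readout.sense();print(s["clock"],s["eef_pos"],s["tcp_rot"],s["contact_force"],s["wrist_torque"])
rel([481.1,60,177.5],np.pi/2+.031)
```

```text
6.875 [480.37557263  60.45226554 198.48820461] [-3.14120098e+00 -1.13087513e-04  1.60337644e+00] [ 0.21246292 -0.49987075 -1.04827128] [0.04051488 0.04613187 0.03271094]
cm [-0.048  0.072  2.099] rot [-0.0004 -0.0001  0.0016]
```

View pics/s7.png

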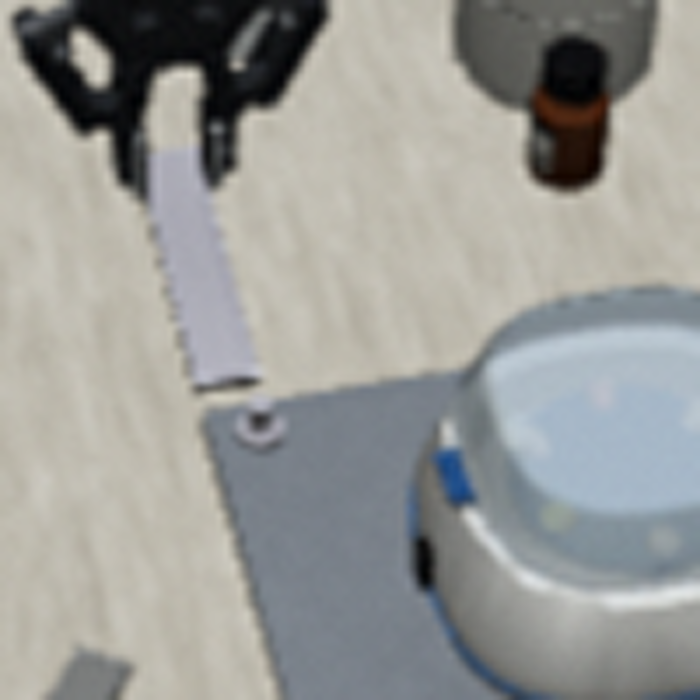

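View pics/wrist7.png

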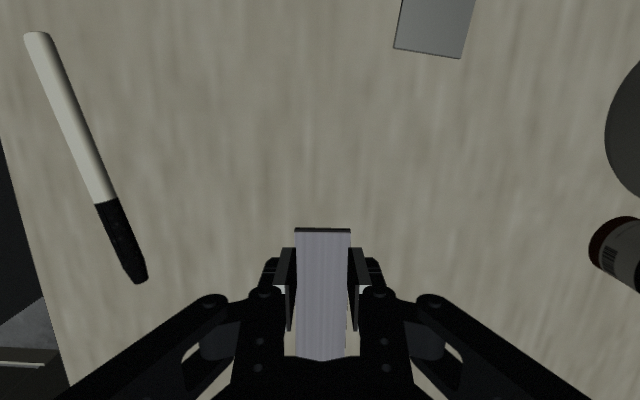

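step_arm(deltas=[{"translation":[0,0.07,1.2],"rot":[0,0,0]},{"translation":[0,0.07,2.1],"rot":[0,0,0]},{"translation":[0,0.07,2.1],"rot":[0,0,0]}])

```text
clock: 7.25
eef_pos: [480.9, 59.5, 176.6]
tcp_rot: [-3.14, 0.0, 1.602]
contact_force: [0.3, -0.0, -1.1]
opening: 0.305
```

Run:
```python
from h import *
f=grab("side"); crop(f,280,170,380,270,7,"s8"); 
s=readout.sense();print(s["clock"],s["eef_pos"],s["tcp_rot"],s["contact_force"],s["wrist_torque"])
F=np.array([486.4,-110,0]);
for P in [[*F[:2],50]]: print((proj(f,P)-[280,170])*7)
t=s["tcp_rot"][2]; u=np.array([np.cos(t),np.sin(t)]); n=s["eef_pos"][:2]-120.1*u
print("nose",n,(proj(f,[*n,6])-[280,170])*7)
```

```text
7.3 [481.10304918  59.44702795 176.96400585] [-3.14017258e+00  1.19204483e-04  1.60209463e+00] [ 0.31676456 -0.00959894 -1.04222677] [ 0.02486004 -0.01529974 -0.00507379]
[257.83037037 413.44317448]
nose [484.86136172 -60.59415285] [231.6174691  400.70402422]
```

View pics/s8.png

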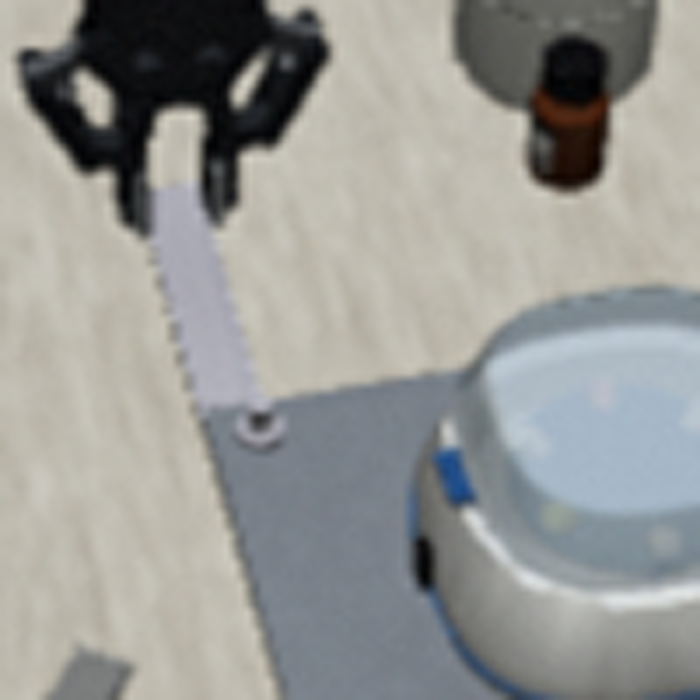

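step_arm(deltas=[{"translation":[-1,0,0],"rot":[0,0,0]},{"translation":[-2,0,0],"rot":[0,0,0]},{"translation":[-3,0,0.03],"rot":[0,0,0]},{"translation":[-4,0,0.03],"rot":[0,0,0]},{"translation":[-4.4,0,0.03],"rot":[0,0,0]}])

```text
clock: 7.92
eef_pos: [482.8, 14.5, 177.4]
tcp_rot: [3.142, 0.0, 1.601]
contact_force: [-0.1, -0.6, -0.6]
opening: 0.303
```

step_arm(deltas=[{"translation":[-1,0,0],"rot":[0,0,0]},{"translation":[-2,0,0],"rot":[0,0,0]},{"translation":[-3,0,0],"rot":[0,0,0]},{"translation":[-3.8,0,0],"rot":[0,0,0]},{"translation":[-4.2,0,0],"rot":[0,0,0]},{"translation":[-4.2,0,0],"rot":[0,0,0]}])

```text
clock: 8.68
eef_pos: [484.1, -26.9, 177.3]
tcp_rot: [3.142, -0.0, 1.601]
contact_force: [0.4, -0.1, -1.2]
opening: 0.306
```

Run:
```python
from h import *
f=grab("side"); crop(f,280,170,380,270,7,"s9"); grab("wrist","wrist9")
s=readout.sense();print(s["clock"],s["eef_pos"],s["tcp_rot"],s["contact_force"],s["wrist_torque"])
F=np.array([486.4,-110]);t=s["tcp_rot"][2]; u=np.array([np.cos(t),np.sin(t)]); n=s["eef_pos"][:2]-120.1*u
print("nose",n, n-F)
```

```text
8.775 [484.04203889 -26.54288431 177.29535688] [-3.14153476e+00 -5.26915157e-05  1.60178058e+00] [ 0.56063574  0.08332987 -0.24268684] [ 0.00063603 -0.01660211  0.01577951]
nose [ 487.76265181 -146.5852395 ] [  1.36265181 -36.5852395 ]
```

View pics/s9.png

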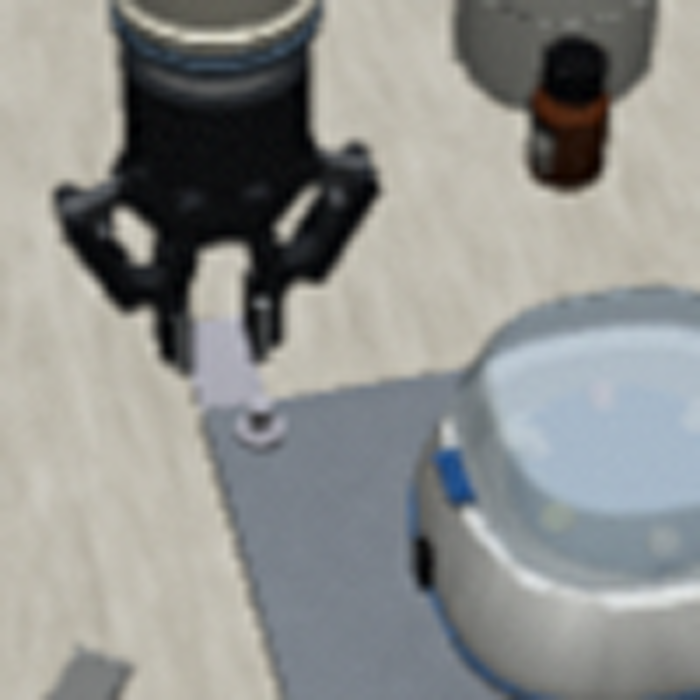

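step_arm(deltas=[{"translation":[0,0,0.04],"rot":[0,0,0]},{"translation":[0,0,0.06],"rot":[0,0,0]}])

```text
clock: 9.02
eef_pos: [484.1, -26.4, 176.7]
tcp_rot: [-3.142, -0.0, 1.602]
contact_force: [0.6, 0.6, -1.3]
opening: 0.303
```

step_arm(deltas=[{"translation":[0,0,0],"rot":[0,0,0]},{"translation":[0,0,0],"rot":[0,0,0]},{"translation":[0,0,-1],"rot":[0,0,0]},{"translation":[0,0,-5],"rot":[0,0,0]},{"translation":[0,0,-11],"rot":[0,0,0]},{"translation":[4,0,-16],"rot":[0,0,0]},{"translation":[8,0,-18],"rot":[0,0,0]},{"translation":[8,0,-18],"rot":[0,0,0]}], grip=0)

```text
clock: 10.02
eef_pos: [481.9, 55.1, 359.4]
tcp_rot: [3.137, -0.001, 1.604]
contact_force: [0.6, -0.8, 0.4]
opening: 1.003
```

Run:
```python
from h import *
import pickle
f=grab("wrist","wrist10"); pickle.dump(f,open("w10.pkl","wb"))
s=readout.sense();print(s["clock"],s["eef_pos"],s["tcp_rot"],s["contact_force"])
```

```text
10.075 [481.49262443  54.10201639 357.995698  ] [ 3.13926989e+00 -4.80491616e-05  1.60411568e+00] [-0.4274169  -1.40766623 -0.09868471]
```

View pics/wrist10.png

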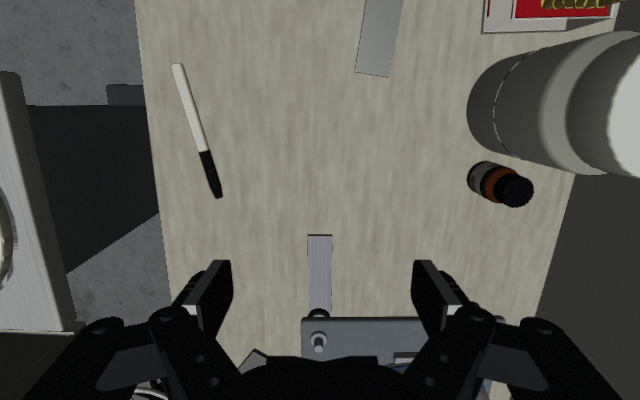

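Run:
```python
from h import *
import pickle
f=pickle.load(open("w10.pkl","rb")); crop(f,285,225,365,355,6,"w10a")
```

```text
(no output)
```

View pics/w10a.png

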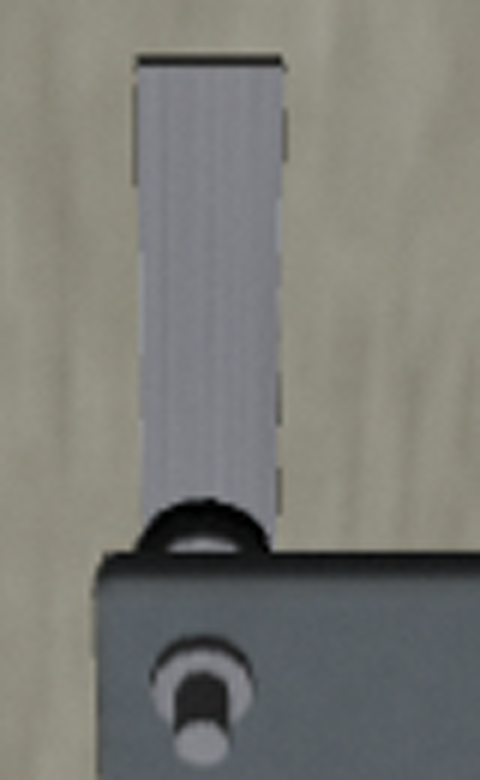

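Run:
```python
from h import *
import pickle
f=pickle.load(open("w10.pkl","rb"))
def c(p): return (285+p[0]/6,225+p[1]/6)
P=[onz(f,c(p),6)[:2] for p in [(137,68),(283,68),(141,500),(277,500)]]
t=(P[0]+P[1])/2; m=(P[2]+P[3])/2; u=(t-m)/np.linalg.norm(t-m)
print("packer tail",t,"yaw",np.arctan2(-u[0],u[1]),"w",np.linalg.norm(P[0]-P[1]),np.linalg.norm(P[2]-P[3]),"nose",t-140*u)
print("bolt z50",onz(f,c((202,683)),50), "pad front edge z10",onz(f,c((204,498)),12))
a,b=onz(f,(356.5,72),2),onz(f,(389.5,77),2);print("wedge thin",a,b,np.linalg.norm(a-b),(a+b)/2)
tail=np.array([543.95,316.65]);n=((a+b)/2)[:2];u=(tail-n);print(np.linalg.norm(u));u/=np.linalg.norm(u);th=np.arctan2(-u[0],u[1]);print("th",th)
g=tail-15*u;print(g)
rel([*g,300],np.pi/2+th)
```

```text
packer tail [484.49118016  -6.95392067] yaw 0.03154116378481049 w 27.538327485775557 27.847307547954593 nose [ 488.90621096 -146.88428729]
bolt z50 [ 486.48836208 -110.49841278   50.        ] pad front edge z10 [486.35169049 -98.13314936  12.        ]
wedge thin [514.4399467  167.11024817   2.        ] [547.32637649 163.79764602   2.        ] 33.05284551818995 [530.8831616  165.45394709   2.        ]
151.75964114385047
th -0.08620894045154918
[542.65846706 301.70570535]
cm [24.543  6.925  5.817] rot [ 0.0023 -0.0002  0.1195]
```

step_arm(deltas=[{"translation":[24.5,6.9,3.8],"rot":[0,0,0.12]},{"translation":[24.5,6.9,3.8],"rot":[0,0,0.12]},{"translation":[24.5,6.9,3.8],"rot":[0,0,0.12]},{"translation":[24.5,6.9,3.8],"rot":[0,0,0.12]},{"translation":[24.5,6.9,3.8],"rot":[0,0,0.12]},{"translation":[24.5,6.9,3.8],"rot":[0,0,0.12]}])

```text
clock: 10.82
eef_pos: [542.8, 299.5, 317.5]
tcp_rot: [-3.14, 0.002, 1.482]
contact_force: [-0.6, -0.3, 0.3]
opening: 1.003
```

Run:
```python
from h import *
import pickle
f=grab("wrist","wrist11"); pickle.dump(f,open("w11.pkl","wb")); crop(f,280,140,380,310,4.5,"w11a")
s=readout.sense();print(s["clock"],s["eef_pos"],s["tcp_rot"],s["contact_force"])
```

```text
10.875 [542.72982876 298.89938601 317.88990078] [-3.13994238e+00  1.64895722e-03  1.48134910e+00] [-0.00803765 -0.03359564  0.55342719]
```

View pics/w11a.png

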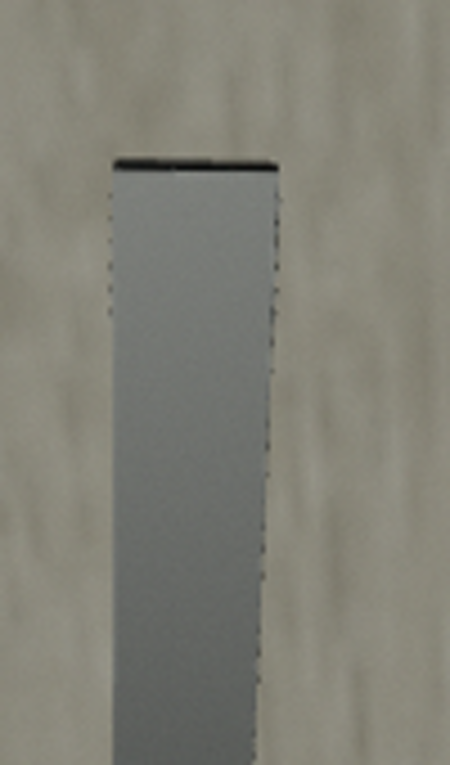

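Run:
```python
from h import *
import pickle
f=pickle.load(open("w11.pkl","rb")); crop(f,280,280,360,350,8,"w11b")
def c(p): return (280+p[0]/4.5,140+p[1]/4.5)
a,b=[onz(f,c(p),9.5)[:2] for p in [(113,170),(278,171)]]
tail=(a+b)/2
d1,d2=[onz(f,c(p),3)[:2] for p in [(113,760),(254.5,760)]]
m=(d1+d2)/2;u=tail-m;print(a,b,np.linalg.norm(a-b),d1,d2,np.linalg.norm(d1-d2),"len",np.linalg.norm(u))
u/=np.linalg.norm(u);th=np.arctan2(-u[0],u[1]);print("tail",tail,"th",th)
g=tail-15*u;print(g);rel([*g,179],np.pi/2+th)
```

```text
[528.76385757 315.83141151] [562.19289333 312.72344071] 33.5732023245877 [513.30654074 170.15087078] [547.21490965 167.23934169] 34.03313802923687 len 146.37550594059985
tail [545.47837545 314.27742611] th -0.10415128702430156
[543.91892906 299.35870877]
cm [ 0.079  0.137 13.889] rot [-0.0016  0.0017  0.0147]
```

View pics/w11b.png

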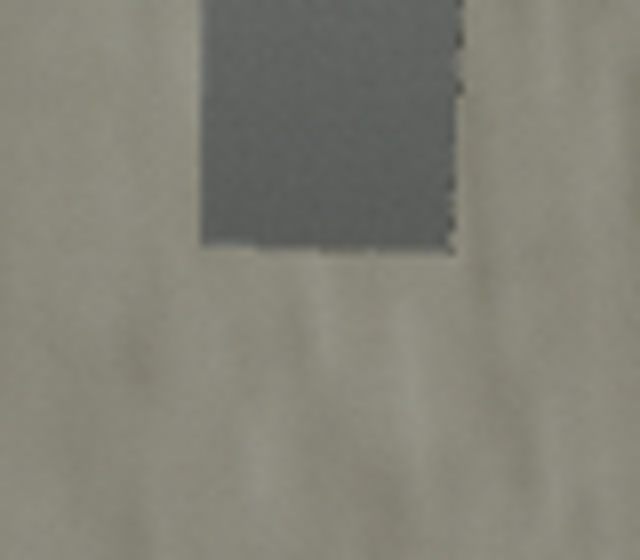

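step_arm(deltas=[{"translation":[0.08,0.14,6],"rot":[0,0,0.015]},{"translation":[0.08,0.14,11.5],"rot":[0,0,0.015]},{"translation":[0.08,0.14,13.5],"rot":[0,0,0.015]},{"translation":[0.08,0.14,13.9],"rot":[0,0,0.015]},{"translation":[0.08,0.14,13.9],"rot":[0,0,0.015]}])

```text
clock: 11.5
eef_pos: [545.3, 301.0, 181.4]
tcp_rot: [3.14, -0.001, 1.466]
contact_force: [-0.1, 0.3, -0.2]
opening: 1.0
```

step_arm(deltas=[{"translation":[0,0,0],"rot":[0,0,0]},{"translation":[0,0,0],"rot":[0,0,0]},{"translation":[0,0,0],"rot":[0,0,0]},{"translation":[0,0,0],"rot":[0,0,0]}], grip=255, squeeze=40)

```text
clock: 12.0
eef_pos: [544.7, 301.2, 180.8]
tcp_rot: [3.141, -0.001, 1.467]
contact_force: [-2.1, -2.6, 8.1]
opening: 0.362
```

Run:
```python
from h import *
f=grab("wrist","wrist12"); 
s=readout.sense();print(s["clock"],s["eef_pos"],s["tcp_rot"],s["contact_force"],s["opening"]*85)
```

```text
12.05 [544.6713806  301.22048819 180.74541448] [ 3.14084845e+00 -5.25644834e-04  1.46688090e+00] [-1.27360112  0.0210316   8.59409686] 31.167716118697573
```

View pics/wrist12.png

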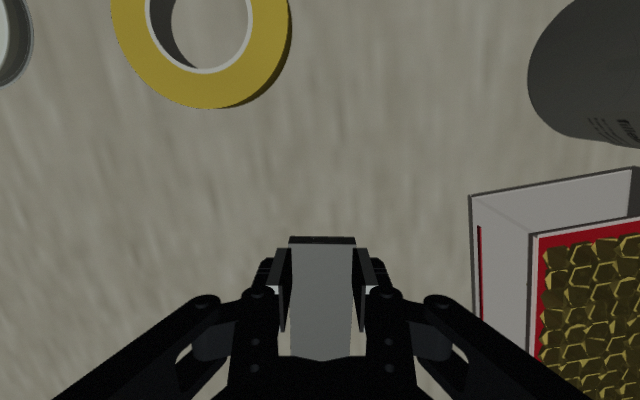

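step_arm(deltas=[{"translation":[0,0,0],"rot":[0,0,0]},{"translation":[0,0,0.15],"rot":[0,0,0]},{"translation":[0,0,0.3],"rot":[0,0,0]},{"translation":[0,0,0.3],"rot":[0,0,0]}], grip=120)

```text
clock: 12.55
eef_pos: [544.3, 301.0, 176.4]
tcp_rot: [-3.141, 0.0, 1.467]
contact_force: [0.2, -0.3, -0.0]
opening: 0.532
```

step_arm(deltas=[{"translation":[0,0,0],"rot":[0,0,0]},{"translation":[0,0,0],"rot":[0,0,0]},{"translation":[0,0,0],"rot":[0,0,0]}], grip=255)

```text
clock: 12.92
eef_pos: [544.5, 301.1, 176.8]
tcp_rot: [3.141, -0.0, 1.467]
contact_force: [-0.7, -0.9, 1.8]
opening: 0.381
```

Run:
```python
from h import *
f=grab("wrist","wrist13"); 
s=readout.sense();print(s["clock"],s["eef_pos"],s["tcp_rot"],s["contact_force"],s["opening"]*85)
```

```text
12.975 [544.50986225 301.06746755 176.81642042] [ 3.14136610e+00 -2.00541265e-04  1.46676444e+00] [-0.36493856 -0.49531526  0.74767783] 32.27270744307072
```

View pics/wrist13.png

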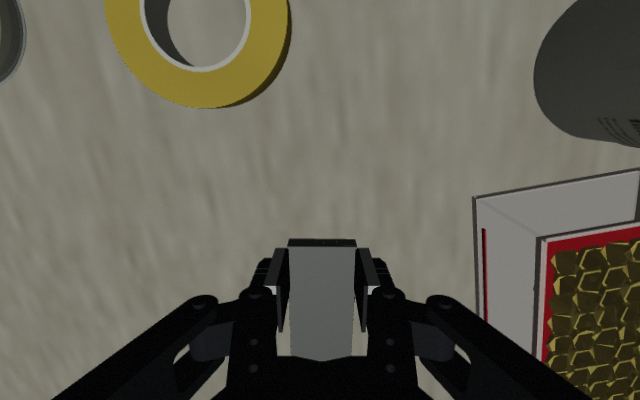

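step_arm(deltas=[{"translation":[0,0,-1.5],"rot":[0,0,0]},{"translation":[0,0,-2.6],"rot":[0,0,0]},{"translation":[0,0,-2.6],"rot":[0,0,0]}])

```text
clock: 13.35
eef_pos: [545.0, 301.3, 204.3]
tcp_rot: [3.139, -0.001, 1.467]
contact_force: [-0.7, 0.4, -0.1]
opening: 0.382
```

Run:
```python
from h import *
f=grab("side"); crop(f,280,110,380,210,7,"s14")
s=readout.sense();print(s["clock"],s["eef_pos"],s["tcp_rot"],s["contact_force"],s["opening"]*85)
rel([481.6,60.7,203],np.pi/2+.0315)
```

```text
13.4 [544.6677856  301.12497224 203.58877268] [ 3.14035270e+00 -8.70632699e-04  1.46679073e+00] [-0.52053007 -1.06576033 -1.25734107] 32.55088635874326
cm [-24.567  -3.777   0.033] rot [ 0.0013 -0.0008 -0.1355]
```

View pics/s14.png

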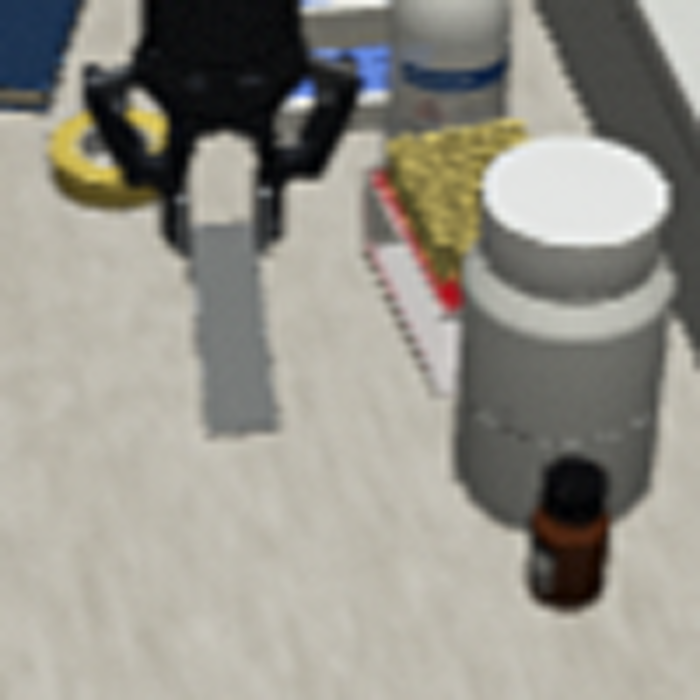

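step_arm(deltas=[{"translation":[-6,-1,0],"rot":[0,0,-0.034]},{"translation":[-12,-2,0],"rot":[0,0,-0.068]},{"translation":[-18,-3,0],"rot":[0,0,-0.1]},{"translation":[-23,-3.6,0],"rot":[0,0,-0.135]},{"translation":[-24.6,-3.8,0],"rot":[0,0,-0.135]},{"translation":[-24.6,-3.8,0],"rot":[0,0,-0.135]},{"translation":[-24.6,-3.8,0],"rot":[0,0,-0.135]},{"translation":[-24.6,-3.8,0],"rot":[0,0,-0.135]}])

```text
clock: 14.4
eef_pos: [481.5, 61.4, 202.7]
tcp_rot: [3.141, -0.0, 1.603]
contact_force: [-0.1, -0.0, -1.2]
opening: 0.379
```

Run:
```python
from h import *
f=grab("side"); crop(f,280,170,380,270,7,"s15"); grab("wrist","wrist15")
s=readout.sense();print(s["clock"],s["eef_pos"],s["tcp_rot"],s["contact_force"],s["opening"]*85)
rel([481.6,60.7,183.5],np.pi/2+.0315)
t=s["tcp_rot"][2]; u=np.array([np.cos(t),np.sin(t)]); n=s["eef_pos"][:2]-136.8*u; print("nose",n, (proj(f,[*n,27])-[280,170])*7)
```

```text
14.5 [481.29703214  61.16370083 202.63890104] [ 3.14147516e+00 -5.44156254e-05  1.60310997e+00] [ 0.02020161 -0.69341417 -0.34375184] 32.49644922095053
cm [-0.047  0.029  1.914] rot [ 0.0001 -0.0001  0.0008]
nose [485.71676942 -75.56488405] [240.21826008 391.39788315]
```

View pics/s15.png

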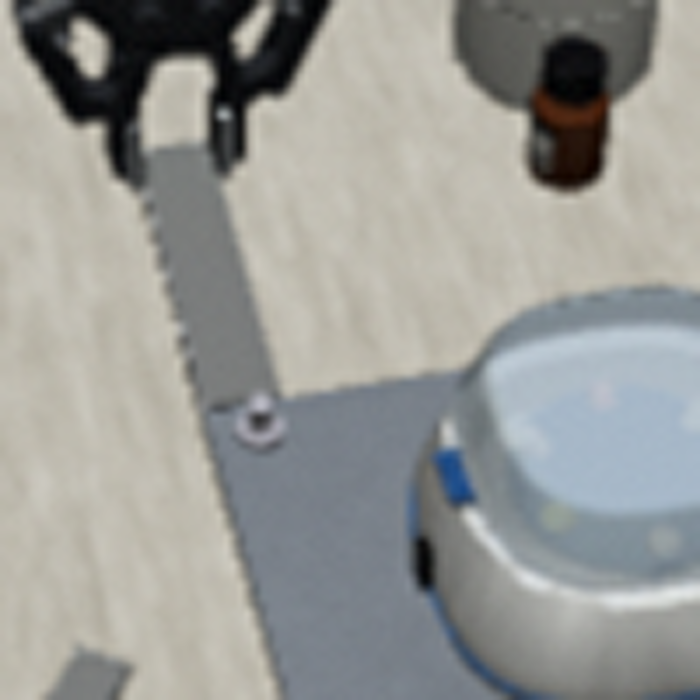

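step_arm(deltas=[{"translation":[0,0.02,1.0],"rot":[0,0,0]},{"translation":[0,0.02,1.7],"rot":[0,0,0]},{"translation":[0,0.02,1.9],"rot":[0,0,0]},{"translation":[0,0.02,1.9],"rot":[0,0,0]}])

```text
clock: 15.0
eef_pos: [481.2, 60.2, 183.4]
tcp_rot: [-3.141, 0.0, 1.602]
contact_force: [0.6, -0.3, -0.3]
opening: 0.379
```

Run:
```python
from h import *
f=grab("side"); crop(f,280,170,380,270,7,"s16"); grab("wrist","wrist16")
s=readout.sense();print(s["clock"],s["eef_pos"],s["tcp_rot"],s["contact_force"],s["wrist_torque"])
```

```text
15.1 [481.38516264  60.25800921 183.74013047] [ 3.14149714e+00 -1.87021986e-06  1.60170000e+00] [ 0.1854185   0.30228681 -0.35053566] [ 0.04296603 -0.08692838 -0.02799738]
```

View pics/s16.png

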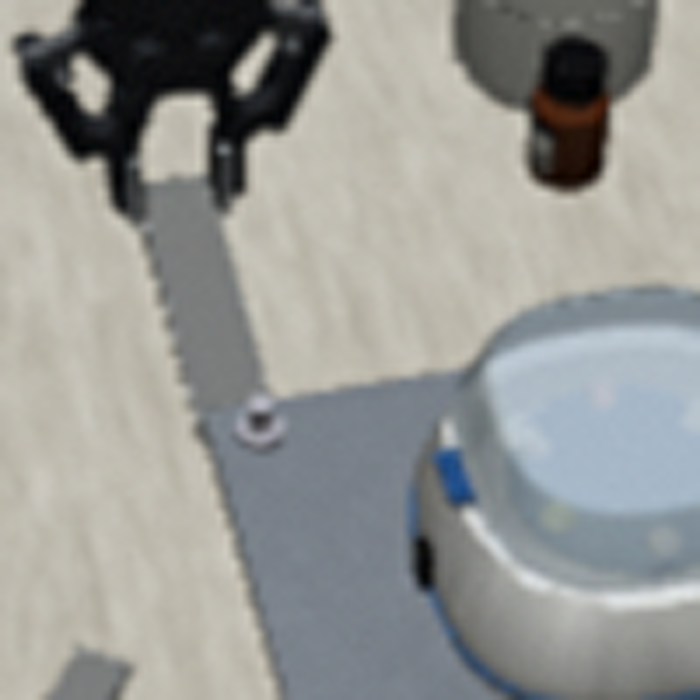

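View pics/wrist16.png

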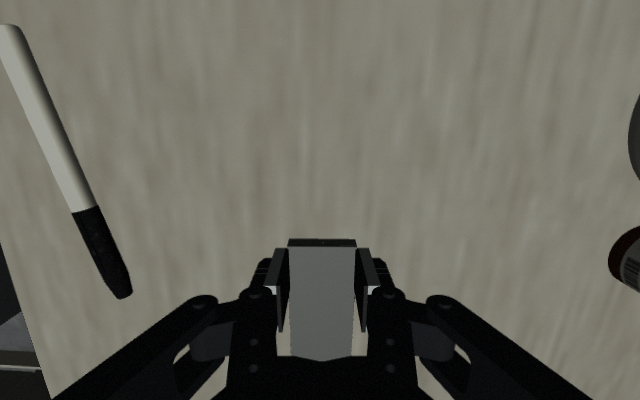

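step_arm(deltas=[{"translation":[-0.5,0,0.05],"rot":[0,0,0]},{"translation":[-1.3,0,0.05],"rot":[0,0,0]},{"translation":[-2.2,0,0.05],"rot":[0,0,0]},{"translation":[-3.1,0,0.05],"rot":[0,0,0]},{"translation":[-3.8,0,0.05],"rot":[0,0,0]},{"translation":[-4.2,0,0.05],"rot":[0,0,0]}])

```text
clock: 15.85
eef_pos: [482.6, 17.7, 183.2]
tcp_rot: [3.142, -0.0, 1.601]
contact_force: [-0.0, -0.4, -0.3]
opening: 0.382
```

```bash
cat > st.py <<'E'
from h import *
F=[];T=[]
for i in range(4):
    grab("side"); s=readout.sense(); F.append(s["contact_force"]);T.append(s["wrist_torque"])
print(round(s["clock"],2),s["eef_pos"].round(2),s["tcp_rot"].round(4),"F",np.mean(F,0).round(2),"sd",np.std(F,0).round(2),"T",np.mean(T,0).round(3))
E
python3 st.py
```

```text
16.05 [482.63  18.34 183.19] [ 3.1416e+00 -1.0000e-04  1.6017e+00] F [-0.3  -0.06 -0.85] sd [0.48 0.42 0.54] T [ 0.049  0.015 -0.025]
```

step_arm(deltas=[{"translation":[-0.25,0,0],"rot":[0,0,0]},{"translation":[-0.5,0,0],"rot":[0,0,0]},{"translation":[-0.5,0,0],"rot":[0,0,0]}])

```text
clock: 16.42
eef_pos: [482.8, 13.2, 183.2]
tcp_rot: [3.142, -0.0, 1.602]
contact_force: [-0.6, -0.5, -0.3]
opening: 0.385
```

step_arm(deltas=[{"translation":[-0.25,0,0],"rot":[0,0,0]},{"translation":[-0.5,0,0],"rot":[0,0,0]},{"translation":[-0.5,0,0],"rot":[0,0,0]}])

```text
clock: 16.8
eef_pos: [482.9, 8.1, 183.2]
tcp_rot: [3.142, -0.0, 1.602]
contact_force: [-0.0, 0.5, -0.7]
opening: 0.381
```

step_arm(deltas=[{"translation":[-0.25,0,0],"rot":[0,0,0]},{"translation":[-0.5,0,0],"rot":[0,0,0]},{"translation":[-0.5,0,0],"rot":[0,0,0]}])

```text
clock: 17.18
eef_pos: [483.1, 3.1, 183.2]
tcp_rot: [3.142, 0.0, 1.602]
contact_force: [1.2, 0.0, -0.8]
opening: 0.38
```

```bash
python3 st.py
```

```text
17.38 [483.07   3.34 183.22] [ 3.1416 -0.      1.6018] F [-0.    0.43 -0.59] sd [0.74 0.19 0.38] T [0.014 0.023 0.013]
```

step_arm(deltas=[{"translation":[-0.2,0,0],"rot":[0,0,0]},{"translation":[-0.4,0,0],"rot":[0,0,0]},{"translation":[-0.4,0,0],"rot":[0,0,0]}])

```text
clock: 17.75
eef_pos: [483.2, -0.8, 183.2]
tcp_rot: [-3.142, -0.0, 1.602]
contact_force: [0.0, 0.1, -0.5]
opening: 0.382
```

step_arm(deltas=[{"translation":[-0.2,0,0],"rot":[0,0,0]},{"translation":[-0.4,0,0],"rot":[0,0,0]},{"translation":[-0.4,0,0],"rot":[0,0,0]}])

```text
clock: 18.12
eef_pos: [483.3, -4.8, 183.2]
tcp_rot: [3.142, -0.0, 1.602]
contact_force: [-0.4, -0.6, -0.8]
opening: 0.382
```

```bash
python3 st.py
```

```text
18.32 [483.31  -4.67 183.2 ] [-3.1416 -0.      1.6018] F [-0.   -0.29 -0.71] sd [0.36 0.68 0.35] T [ 0.034 -0.017  0.026]
```

step_arm(deltas=[{"translation":[-0.2,0,0.02],"rot":[0,0,0]},{"translation":[-0.4,0,0.03],"rot":[0,0,0]},{"translation":[-0.4,0,0.03],"rot":[0,0,0]}])

```text
clock: 18.7
eef_pos: [483.5, -8.8, 182.9]
tcp_rot: [3.142, 0.0, 1.602]
contact_force: [-0.2, -0.3, -0.5]
opening: 0.382
```

step_arm(deltas=[{"translation":[-0.2,0,0],"rot":[0,0,0]},{"translation":[-0.4,0,0],"rot":[0,0,0]},{"translation":[-0.4,0,0],"rot":[0,0,0]}])

```text
clock: 19.08
eef_pos: [483.6, -12.8, 182.9]
tcp_rot: [-3.142, 0.0, 1.602]
contact_force: [-0.6, -0.4, -0.6]
opening: 0.381
```

```bash
python3 st.py
```

```text
19.27 [483.55 -12.66 182.89] [-3.1415 -0.      1.6018] F [ 0.41 -0.41 -0.26] sd [0.34 0.41 0.61] T [-0.002 -0.003 -0.001]
```

step_arm(deltas=[{"translation":[-0.2,0,0],"rot":[0,0,0]},{"translation":[-0.4,0,0],"rot":[0,0,0]},{"translation":[-0.4,0,0],"rot":[0,0,0]}])

```text
clock: 19.65
eef_pos: [483.7, -16.8, 182.9]
tcp_rot: [3.142, 0.0, 1.602]
contact_force: [-0.6, -0.0, -0.5]
opening: 0.381
```

step_arm(deltas=[{"translation":[-0.2,0,0],"rot":[0,0,0]},{"translation":[-0.4,0,0],"rot":[0,0,0]},{"translation":[-0.4,0,0],"rot":[0,0,0]}])

```text
clock: 20.02
eef_pos: [483.8, -20.8, 182.9]
tcp_rot: [3.142, 0.0, 1.602]
contact_force: [-0.1, 0.6, 0.2]
opening: 0.382
```

```bash
python3 st.py
```

```text
20.23 [483.82 -20.65 182.91] [ 3.1416 -0.      1.6018] F [ 0.13  0.27 -0.43] sd [0.58 0.26 0.33] T [-0.004  0.01  -0.   ]
```

step_arm(deltas=[{"translation":[-0.2,0,0],"rot":[0,0,0]},{"translation":[-0.4,0,0],"rot":[0,0,0]},{"translation":[-0.4,0,0],"rot":[0,0,0]}])

```text
clock: 20.6
eef_pos: [483.9, -24.8, 182.9]
tcp_rot: [3.142, 0.0, 1.602]
contact_force: [-0.1, 0.7, -0.2]
opening: 0.383
```

```bash
python3 st.py
```

```text
20.8 [483.92 -24.65 182.9 ] [-3.1415 -0.      1.6018] F [ 0.16 -0.1   0.05] sd [0.26 0.15 0.44] T [ 0.018 -0.013 -0.011]
```

step_arm(deltas=[{"translation":[-0.2,0,0],"rot":[0,0,0]},{"translation":[-0.4,0,0],"rot":[0,0,0]},{"translation":[-0.4,0,0],"rot":[0,0,0]}])

```text
clock: 21.18
eef_pos: [484.1, -28.8, 182.9]
tcp_rot: [3.142, 0.0, 1.602]
contact_force: [-0.3, -0.3, -0.4]
opening: 0.379
```

```bash
python3 st.py
```

```text
21.38 [484.07 -28.68 182.91] [ 3.1416 -0.      1.6017] F [-0.46 -0.05 -0.3 ] sd [0.45 0.22 0.43] T [-0.015 -0.013 -0.006]
```

step_arm(deltas=[{"translation":[-0.2,0,0],"rot":[0,0,0]},{"translation":[-0.4,0,0],"rot":[0,0,0]},{"translation":[-0.4,0,0],"rot":[0,0,0]}])

```text
clock: 21.75
eef_pos: [484.2, -32.8, 182.9]
tcp_rot: [3.142, 0.0, 1.602]
contact_force: [0.2, -0.4, -0.6]
opening: 0.375
```

```bash
python3 st.py
```

```text
21.95 [484.17 -32.67 182.91] [3.1416 0.     1.6018] F [-0.13  0.24 -0.28] sd [0.66 0.33 0.18] T [0.008 0.019 0.005]
```

step_arm(deltas=[{"translation":[-0.2,0,0],"rot":[0,0,0]},{"translation":[-0.4,0,0],"rot":[0,0,0]},{"translation":[-0.4,0,0],"rot":[0,0,0]}])

```text
clock: 22.32
eef_pos: [484.3, -36.8, 182.9]
tcp_rot: [-3.142, 0.0, 1.602]
contact_force: [0.6, -0.4, -0.6]
opening: 0.382
```

```bash
python3 st.py; python3 -c "
from h import *
f=grab('side'); crop(f,280,170,380,270,7,'s17'); grab('wrist','wrist17')"
```

```text
22.52 [484.3  -36.66 182.92] [3.1416 0.     1.6018] F [-0.22 -0.23 -0.03] sd [0.33 0.3  0.24] T [0.002 0.007 0.025]
```

View pics/s17.png

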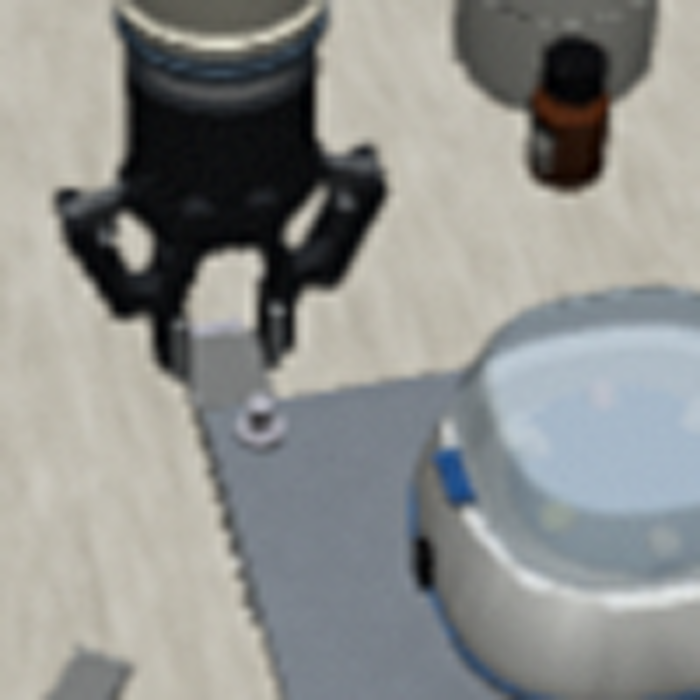

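View pics/wrist17.png

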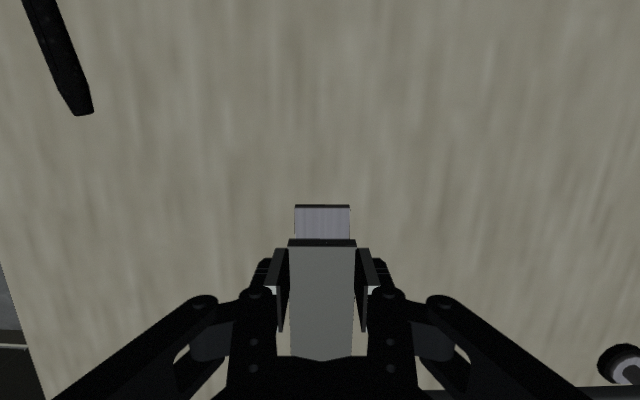

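step_arm(deltas=[{"translation":[-0.15,0,0],"rot":[0,0,0]},{"translation":[-0.3,0,0],"rot":[0,0,0]},{"translation":[-0.3,0,0],"rot":[0,0,0]}])

```text
clock: 23.0
eef_pos: [484.4, -39.8, 182.9]
tcp_rot: [-3.142, 0.0, 1.602]
contact_force: [-0.3, -0.3, -1.2]
opening: 0.383
```

```bash
python3 st.py
```

```text
23.2 [484.39 -39.67 182.91] [-3.1416  0.      1.6019] F [-0.23 -0.48 -0.27] sd [0.37 0.33 0.48] T [-0.07   0.014  0.014]
```

step_arm(deltas=[{"translation":[-0.15,0,0],"rot":[0,0,0]},{"translation":[-0.3,0,0],"rot":[0,0,0]},{"translation":[-0.3,0,0],"rot":[0,0,0]}])

```text
clock: 23.58
eef_pos: [484.4, -42.7, 182.8]
tcp_rot: [-3.141, -0.0, 1.602]
contact_force: [-0.3, 1.9, -2.1]
opening: 0.385
```

```bash
python3 st.py
```

```text
23.77 [484.43 -42.64 182.85] [-3.1414 -0.      1.6018] F [-0.45  1.64 -2.44] sd [0.3  0.29 0.36] T [ 0.229  0.045 -0.02 ]
```

step_arm(deltas=[{"translation":[0,0,0],"rot":[0,0,0]},{"translation":[0,0,0],"rot":[0,0,0]},{"translation":[0,0,-1],"rot":[0,0,0]},{"translation":[0,0,-4],"rot":[0,0,0]},{"translation":[2,0,-5],"rot":[0,0,0]},{"translation":[5,0,-5],"rot":[0,0,0]},{"translation":[5,0,-5],"rot":[0,0,0]}], grip=110)

```text
clock: 24.65
eef_pos: [483.0, 8.4, 233.8]
tcp_rot: [3.141, -0.0, 1.604]
contact_force: [-0.6, 0.1, -0.1]
opening: 0.568
```

```bash
python3 st.py; python3 -c "
from h import *
import pickle
f=grab('wrist','wrist18'); pickle.dump(f,open('w18.pkl','wb'))"
```

```text
24.85 [482.99   6.83 233.05] [3.1415e+00 1.0000e-04 1.6016e+00] F [ 0.15 -0.55 -0.13] sd [0.08 0.63 0.53] T [-0.006  0.008 -0.001]
```

View pics/wrist18.png

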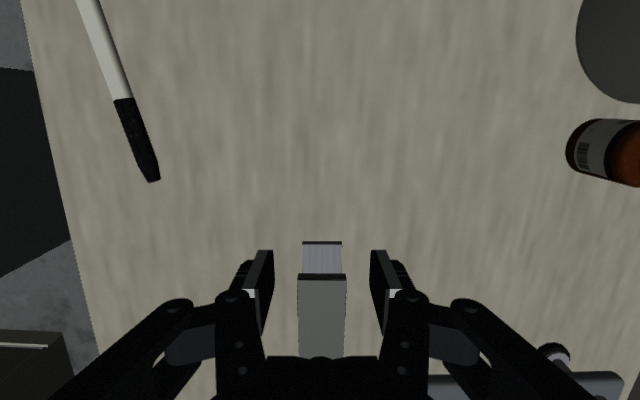

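Run:
```python
from h import *
import pickle
f=pickle.load(open("w18.pkl","rb"))
a,b=onz(f,(298.5,279),15.5),onz(f,(346,279),15.5);print(a,b,np.linalg.norm(a-b))
a,b=onz(f,(302.5,243.5),6),onz(f,(341.5,243.5),6);print(a,b,np.linalg.norm(a-b))
t=np.array([482.6,-30])
rel([482.9,8.5,183],1.6018)
```

```text
[468.6970824  -28.68650115  15.5       ] [501.32848971 -27.63660476  15.5       ] 32.64829284441335
[470.59732163  -6.30827433   6.        ] [497.65032573  -5.43552066   6.        ] 27.067078343880027
cm [ 1.770e-01 -1.000e-03  4.997e+00] rot [-0.      0.0001 -0.0006]
```

step_arm(deltas=[{"translation":[0.2,0.08,2],"rot":[0,0,0]},{"translation":[0.2,0.08,4],"rot":[0,0,0]},{"translation":[0.2,0.08,5],"rot":[0,0,0]},{"translation":[0.2,0.08,5],"rot":[0,0,0]},{"translation":[0.2,0.08,5],"rot":[0,0,0]}], grip=255)

```text
clock: 25.52
eef_pos: [483.9, 9.2, 183.3]
tcp_rot: [3.141, -0.0, 1.601]
contact_force: [-0.2, -0.3, 0.4]
opening: 0.0
```

step_arm(deltas=[{"translation":[-0.6,0,0],"rot":[0,0,0]},{"translation":[-1,0,0],"rot":[0,0,0]},{"translation":[-1,0,0],"rot":[0,0,0]}])

```text
clock: 25.9
eef_pos: [484.1, -1.0, 183.2]
tcp_rot: [3.141, 0.0, 1.601]
contact_force: [-0.7, 0.1, 0.4]
opening: 0.004
```

```bash
python3 st.py; python3 -c "
from h import *
f=grab('wrist','wrist19')"
```

```text
26.1 [484.02  -0.62 182.97] [ 3.1415 -0.      1.6018] F [-0.27 -0.17  0.19] sd [0.29 0.46 0.38] T [-0.004  0.011 -0.007]
```

View pics/wrist19.png

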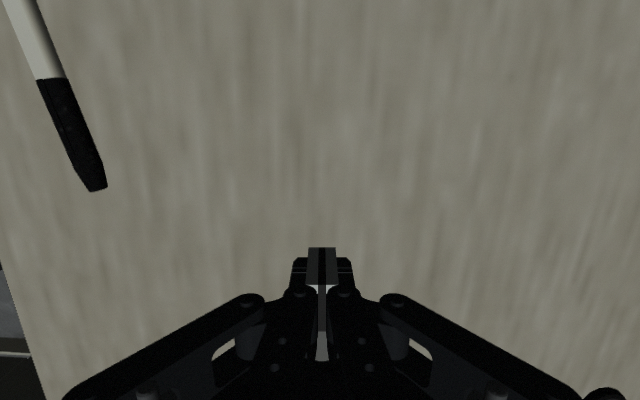

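step_arm(deltas=[{"translation":[-0.5,0,0.1],"rot":[0,0,0]},{"translation":[-1.0,0,0.1],"rot":[0,0,0]},{"translation":[-1.2,0,0.1],"rot":[0,0,0]},{"translation":[-1.2,0,0.1],"rot":[0,0,0]}])

```text
clock: 26.65
eef_pos: [484.4, -12.9, 181.9]
tcp_rot: [-3.142, 0.0, 1.601]
contact_force: [-0.1, -0.5, 0.0]
opening: -0.002
```

step_arm(deltas=[{"translation":[-0.1,0,0],"rot":[0,0,0]},{"translation":[-0.2,0,0],"rot":[0,0,0]},{"translation":[-0.2,0,0],"rot":[0,0,0]}])

```text
clock: 27.02
eef_pos: [484.4, -14.7, 181.9]
tcp_rot: [3.142, 0.0, 1.602]
contact_force: [0.1, -0.2, 0.0]
opening: 0.001
```

step_arm(deltas=[{"translation":[-0.1,0,0],"rot":[0,0,0]},{"translation":[-0.2,0,0],"rot":[0,0,0]},{"translation":[-0.2,0,0],"rot":[0,0,0]}])

```text
clock: 27.4
eef_pos: [484.5, -16.7, 181.9]
tcp_rot: [-3.142, 0.0, 1.602]
contact_force: [-0.4, 1.2, 0.1]
opening: -0.001
```

```bash
python3 st.py
```

```text
27.6 [484.5  -16.66 181.92] [3.1416 0.     1.6018] F [-0.3   0.39  0.17] sd [0.35 0.24 0.5 ] T [-0.005  0.008  0.008]
```

step_arm(deltas=[{"translation":[-0.1,0,0],"rot":[0,0,0]},{"translation":[-0.2,0,0],"rot":[0,0,0]},{"translation":[-0.2,0,0],"rot":[0,0,0]}])

```text
clock: 27.98
eef_pos: [484.6, -18.7, 181.9]
tcp_rot: [3.142, -0.0, 1.602]
contact_force: [0.6, 0.4, 1.1]
opening: 0.002
```

```bash
python3 st.py
```

```text
28.18 [484.54 -18.65 181.9 ] [-3.1416  0.      1.6018] F [ 0.05 -0.18 -0.22] sd [0.25 0.45 0.51] T [ 0.007 -0.026  0.016]
```

step_arm(deltas=[{"translation":[-0.1,0,0],"rot":[0,0,0]},{"translation":[-0.2,0,0],"rot":[0,0,0]},{"translation":[-0.2,0,0],"rot":[0,0,0]}])

```text
clock: 28.55
eef_pos: [484.6, -20.5, 181.9]
tcp_rot: [-3.141, -0.0, 1.602]
contact_force: [-0.5, 5.3, 0.0]
opening: 0.005
```

step_arm(deltas=[{"translation":[-0.1,0,0],"rot":[0,0,0]},{"translation":[-0.2,0,0],"rot":[0,0,0]},{"translation":[-0.2,0,0],"rot":[0,0,0]}])

```text
clock: 28.92
eef_pos: [484.6, -22.2, 181.9]
tcp_rot: [-3.141, -0.001, 1.601]
contact_force: [-0.4, 8.0, 0.9]
opening: -0.0
```

```bash
python3 st.py
```

```text
29.12 [484.6  -22.2  181.89] [-3.1414e+00 -7.0000e-04  1.6014e+00] F [-0.16  8.27  0.86] sd [0.31 0.52 0.37] T [1.365 0.042 0.009]
```

```bash
python3 -c "
from h import *
f=grab('wrist','wrist20');g=grab('side'); crop(g,280,170,380,270,7,'s20')"
```

```text
(no output)
```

View pics/wrist20.png

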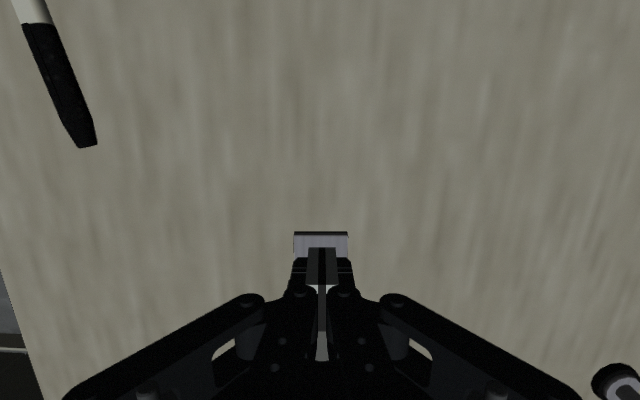

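View pics/s20.png

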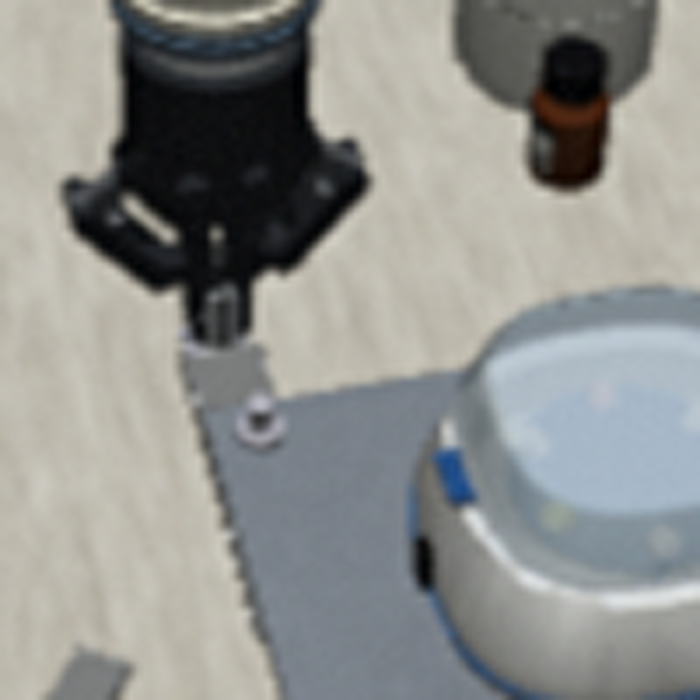

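step_arm(deltas=[{"translation":[-0.05,0,0],"rot":[0,0,0]},{"translation":[-0.1,0,0],"rot":[0,0,0]},{"translation":[-0.1,0,0],"rot":[0,0,0]}])

```text
clock: 29.6
eef_pos: [484.6, -23.0, 181.9]
tcp_rot: [-3.141, -0.001, 1.601]
contact_force: [-0.4, 12.4, 1.4]
opening: -0.003
```

```bash
python3 st.py
```

```text
29.8 [484.6  -22.93 181.9 ] [-3.1413e+00 -1.2000e-03  1.6011e+00] F [-0.35 10.78  1.03] sd [0.1  0.25 0.3 ] T [ 1.892  0.07  -0.004]
```

Push is a steady 10.8 N, above the 4–8 N that seats all four feet and below 16 N. I'm backing straight off now.

step_arm(deltas=[{"translation":[0.5,0,0],"rot":[0,0,0]},{"translation":[2,0,0],"rot":[0,0,0]},{"translation":[4,0,-2],"rot":[0,0,0]},{"translation":[6,0,-7],"rot":[0,0,0]},{"translation":[8,0,-12],"rot":[0,0,0]},{"translation":[8,0,-15],"rot":[0,0,0]},{"translation":[8,0,-15],"rot":[0,0,0]},{"translation":[8,0,-15],"rot":[0,0,0]}])

```text
clock: 30.8
eef_pos: [481.7, 56.5, 331.2]
tcp_rot: [-3.141, 0.0, 1.602]
contact_force: [0.3, -1.0, -1.1]
opening: 0.001
```

```bash
python3 st.py; python3 -c "
from h import *
import pickle
f=grab('wrist','wrist21');pickle.dump(f,open('w21.pkl','wb'));crop(f,270,230,400,340,6,'w21a');g=grab('side'); crop(g,290,200,410,290,6,'s21');crop(grab('scene'),60,150,400,300,2.3,'sc21')"
```

```text
31.0 [481.86  56.2  330.73] [-3.1393e+00  2.0000e-04  1.6014e+00] F [-0.26  0.62 -0.36] sd [0.46 0.48 0.57] T [-0.02   0.018  0.   ]
```

View pics/w21a.png

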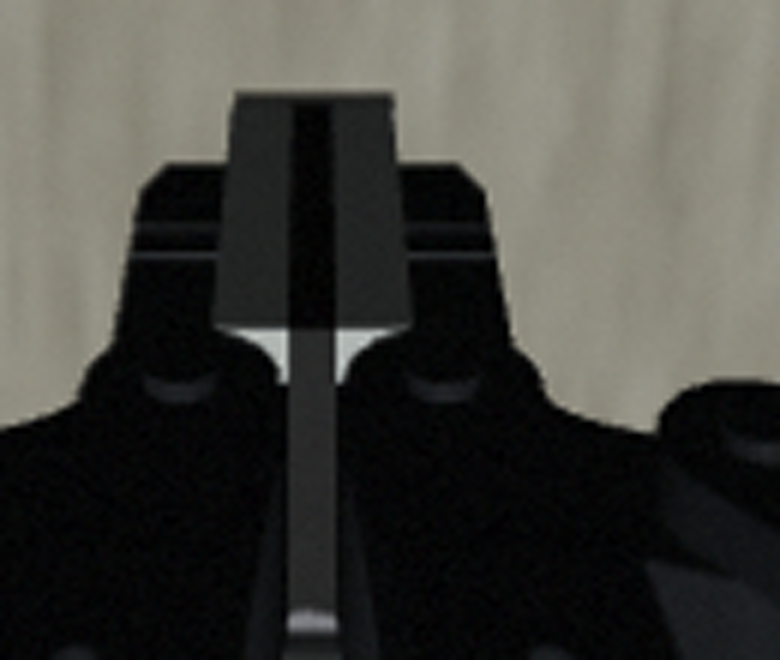

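View pics/s21.png

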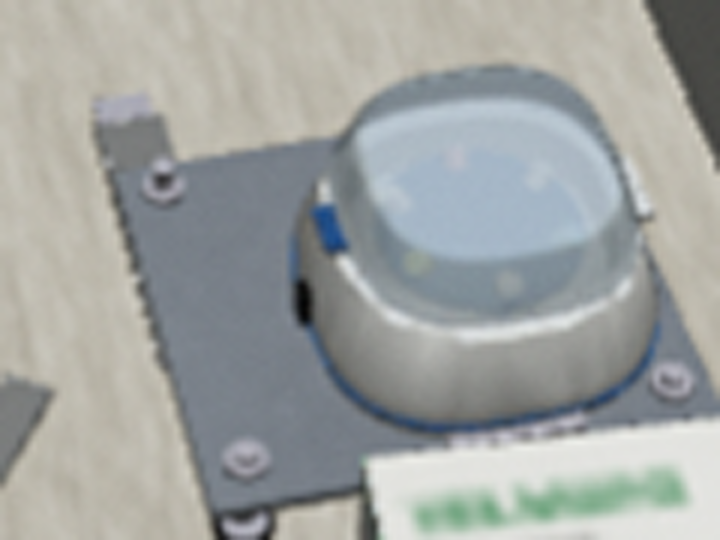

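View pics/sc21.png

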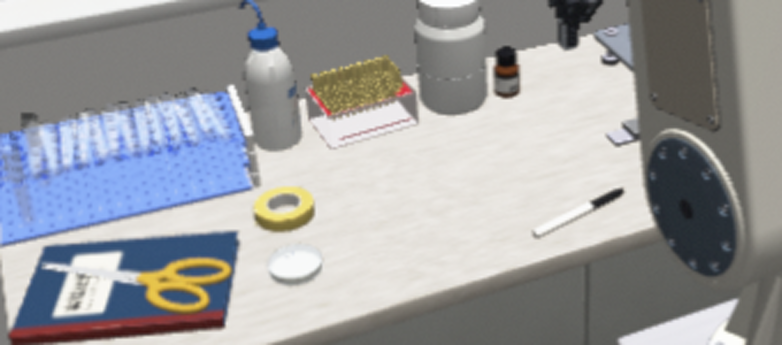

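step_arm(deltas=[{"translation":[0,0,-2],"rot":[0,0,0]},{"translation":[0,0,-2],"rot":[0,0,0]},{"translation":[0,0,-2],"rot":[0,0,0]},{"translation":[0,0,-2],"rot":[0,0,0]},{"translation":[0,0,-2],"rot":[0,0,0]}], grip=0)

```text
clock: 31.78
eef_pos: [482.1, 56.3, 351.5]
tcp_rot: [-3.141, 0.0, 1.602]
contact_force: [-0.7, 1.1, -0.3]
opening: 1.004
```

Run:
```python
from h import *
import pickle
f=grab('wrist','wrist22');pickle.dump(f,open('w22.pkl','wb'));crop(f,270,225,370,355,5,'w22a')
g=cv2.cvtColor(grab('side')["image"],cv2.COLOR_RGB2GRAY).astype(np.float32);o=cv2.cvtColor(cv2.imread('pics/side0.png'),cv2.COLOR_BGR2GRAY).astype(np.float32)
for n,(x,y) in dict(NL=(317,230),NR=(331,276),FR=(402,263)).items():
    s=np.s_[y-6:y+7,x-6:x+7]; print(n,cv2.phaseCorrelate(o[s].copy(),g[s].copy(),cv2.createHanningWindow((13,13),cv2.CV_32F)))
print(readout.sense()["clock"])
```

```text
NL ((0.5203104976483806, 0.9341729837612966), 1.0079273001352946)
NR ((0.6127480051122944, 0.5646914957366924), 0.9807322332594129)
FR ((0.5330057753648161, 0.5549037602145148), 0.9966823874579536)
31.875
```

View pics/w22a.png

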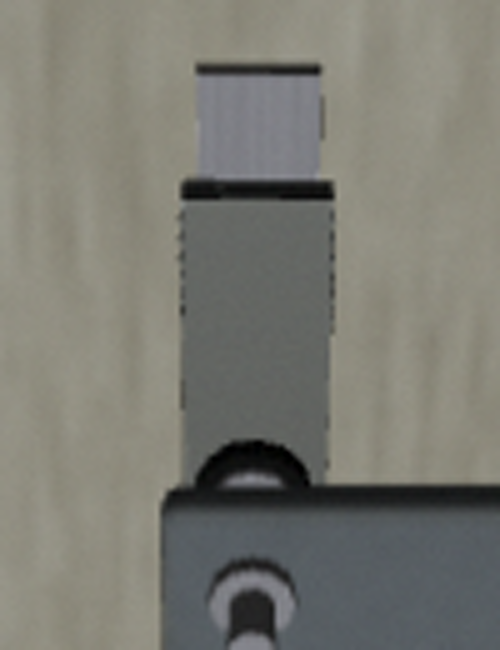

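Run:
```python
from h import *
import pickle
f=pickle.load(open("w22.pkl","rb"))
c=lambda p:(270+p[0]/5,225+p[1]/5)
for n,p,q,z in [("packer tail",(197,74),(321,74),6),("wedge tail top",(182,199),(332,199),15.5),("wedge tail bot",(182,181),(333,181),6),("bolt",(252,597),(252,597),50)]:
    a,b=onz(f,c(p),z),onz(f,c(q),z);print(n,((a+b)/2).round(1),np.linalg.norm(a-b).round(1))
```

```text
packer tail [484.6  -6.8   6. ] 27.5
wedge tail top [485.  -32.6  15.5] 33.1
wedge tail bot [485.1 -33.3   6. ] 34.3
bolt [ 486.5 -110.1   50. ] 0.0
```

```bash
python3 -c "
from rig import ticket,readout
print(ticket.sign_off(), readout.sense()['clock'])"
```

```text
the job is handed in; nothing more can be done
the job is handed in; nothing more can be done
```

I slid the packer squarely under the near-left foot, then pushed the larger taper shim in on top of it, thin end first. I handed the job in at about 32 s of the 61 s allowed, with the gripper clear of everything.

- **Packer:** its end is about 22 mm past the pad, by my camera measurement. It did not move while the shim went in (its tail measured −7.0 mm in y before and −6.8 mm after). Its centreline is about 1 mm off the foot's.
- **Shim:** I held it until it first touched the pad, let go, and pushed its tail with closed fingertips in steps of 1 to 2 mm. The push rose from zero to a steady 10.8 N, with one reading of 12.4 N. That is above the 4–8 N at which all four feet bear, and below the 16 N limit. Under the pad the shim and packer together come to about 12.3 mm, which fits the stated range.
- **Plinth and bench:** the near-left bolt measured the same place before and after in the close view, to about 0.5 mm. The bench items I checked in the final pictures looked undisturbed.

Two checks disagreed:
- **Image comparison:** comparing first and last side views showed about a 0.4-pixel shift at the near-left bolt and almost none at the near-right and far-right ones. I put that down to the shim now showing behind the bolt, because the direct measurements did not move.
- **Side camera:** it placed things about 5 mm off the wrist camera along y, so I trusted the wrist camera.

I judged the four feet bearing from the push force alone; I did not rock the plinth to test it.

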